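# Stow the grater plates and screw the tub shut

## Task

Put the washed grater plates away: move every plate from the drying rack into the storage tub, each pushed fully home in a slot of its own. When all are in, set the lid on the tub, turn it back (anticlockwise) until you feel the thread drop into place, then screw it forward (clockwise) until it is fully home. Leave the other things on the counter where they are.

Things in the scene. Friction and masses are not known exactly. Their poses are not given: they have to be found in the camera images.
- tub: white round storage tub, fixed to the counter: 160 dia up to its shoulder at z 70, then a threaded neck, 134 dia (146 over the thread), up to the rim at z 100 (thread teeth to z 102); mouth 126 dia. Origin: centre of its underside, z up. Four parallel plate slots inside, side by side along its x. A plate fully home stands 22 mm above the rim
- rim (a point): centre of the tub's rim. Three-start thread; its angle varies and is not told: feel for it. A lid set on it rests on the ridges; teeth block it clockwise. Turned anticlockwise (at most 1.9 rad) it climbs a few mm, then drops 12 mm into the entry gaps; teeth stop it up to 0.25 rad further. From there clockwise (seen from above) about 1.7 to 1.85 rad sinks it 6 mm more to its stop: home
- lid: grey domed screw lid, 156 dia, 57 tall to its flat top, hollow to 53, about 220 g; three lugs inside its skirt. Origin: centre of its lower edge, z up. Lower edge above the tub's underside: about 84 to 99 mm when resting on the thread, 79 or less once dropped in, 73.5 fully home against the stop (3 mm over the shoulder). It turns freely and sinks by its own weight if the bar is pushed round loosely
- bar (a point): centre of the black grip bar that stands across the lid's top: 90 long (lid x), 16 thick (lid y), 26 tall, from 57 to 83 above the lid's lower edge; this point is at 70
- slot0 (a point): centre of the floor of slot 0 of the tub, 12 above the tub's underside; tub's axes. Each slot takes one plate upright, the plate's face square to the tub's x, either way round. A slot is 9 wide (x), 63 long (y), 50 deep: its thin walls end 62 above the tub's underside, without lead-in. Slots are 32 apart
- slot1 (a point): same point of slot 1; slots run 0 to 3 towards the tub's +x, all alike
- slot2 (a point): same point of slot 2; slots run 0 to 3 towards the tub's +x, all alike
- slot3 (a point): same point of slot 3; slots run 0 to 3 towards the tub's +x, all alike
- rack: drying rack fixed to the counter, white base 150 (x) x 86 (y) x 12 with four steel-walled slots 36 mm apart along its x, walls up to z 46, each slot 8.5 wide, holding the plates upright; origin: centre of its underside
- plate0: one of up to four identical grater plates (2 to 4 are there; the absent ones read None), upright rectangular steel plate 6 thick (its x) x 60 wide (its y) x 110 tall (its z), top 20 mm black plastic, 90 g; origin: centre of its lower edge. It starts standing in the drying rack, its lower edge on the rack's floor 12 mm above the counter
- plate1: one of up to four identical grater plates (2 to 4 are there; the absent ones read None), upright rectangular steel plate 6 thick (its x) x 60 wide (its y) x 110 tall (its z), top 20 mm black plastic, 90 g; origin: centre of its lower edge. It starts standing in the drying rack, its lower edge on the rack's floor 12 mm above the counter
- plate2: one of up to four identical grater plates (2 to 4 are there; the absent ones read None), upright rectangular steel plate 6 thick (its x) x 60 wide (its y) x 110 tall (its z), top 20 mm black plastic, 90 g; origin: centre of its lower edge. It starts standing in the drying rack, its lower edge on the rack's floor 12 mm above the counter
- plate3: one of up to four identical grater plates (2 to 4 are there; the absent ones read None), upright rectangular steel plate 6 thick (its x) x 60 wide (its y) x 110 tall (its z), top 20 mm black plastic, 90 g; origin: centre of its lower edge. It starts standing in the drying rack, its lower edge on the rack's floor 12 mm above the counter
- mug: bystander on the counter: white mug, 80 dia x 90; leave it be
- bowl: bystander on the counter: white bowl, 130 dia x 55; leave it be
- salt: bystander on the counter: steel salt shaker, 42 dia x 75; leave it be
- pepper: bystander on the counter: dark wooden pepper pot, 44 dia x 66; leave it be
- sponge: bystander on the counter: yellow and green sponge, 60 x 90 x 29; leave it be
- soap: bystander on the counter: dish soap bottle, 56 dia x 150; leave it be
- spoon: bystander on the counter: steel spoon lying flat; leave it be

How it is judged:
By the outcome, as a careful person would: the job done as asked, in the order asked, and still so for the second after the job is handed in, with the robot touching nothing.
Of plate0, plate1, plate2, plate3 only 2 to 4 are there at a start; the rules pass over those that are not, and their reading is None.
At some moment in a run one of lid may be knocked a few centimetres aside while the robot is not near it.
It also fails if it takes over 210 s, if anything falls off the work surface, if the arm or the gripper's body presses on something with over 40 N, if the wrist force passes 120 N, or if a joint passes its speed limit or range.

## Robot

A 7-joint arm with a two-finger parallel gripper is mounted at the origin on the work surface. World frame = base frame: x ahead of the robot, y to its left, z up, the work surface at z = 0. Lengths are in m, angles in rad, forces in N, time in s.
With the tool pointing down it reaches from about 0.425 to 0.875 m from the base axis. Payload 8.4 kg.
Tool frame: the origin (TCP) lies midway between the tips of the shut fingers; the grasp point (between the pads) lies robot.grasp_offset behind it (robot.grasp_offset is the distance from the TCP to the grasp point, in m); z points along the fingers, y is the direction in which the jaws open and shut (so a half turn about z gives the same grasp; the last joint's range is limited). The gripper opens to 87 mm and grips with 3 to 60 N. Pads are 19 mm wide; open, the fingers measure 117 mm over their backs; the gripper's body (75 mm by 190 mm) begins 51 mm behind the grasp point.
Start: joints at [1.217, 0.333, 0.04, 1.465, -0.013, 1.343, -0.059], TCP at [0.164, -0.629, 0.189] pointing down, gripper open.
Joint ranges: [-2.58, 2.58], [-0.38, 2.09], [-1.3, 1.39], [0.25, 2.4], [-1.5, 4.64], [0.08, 2.09], [-2.65, 2.65]. Speed limits (rad/s): [2.22, 2.22, 2.79, 2.79, 3.14, 3.14, 3.14].

## Interface

Orientations are given as a rotation vector (axis times angle).
In Python, from cell import robot gives the robot as it stands. The module is installed in compiled form; this text tells all that it offers.
- The arm moves only by the tool play_rows, never from a script. Its argument "deltas" is text: rows parted by semicolons, each of 5 numbers parted by spaces: the shift along the tool's x, y, z in units of 25 mm (1.0 is 25 mm), then the turn about the tool's z in units of 5 degrees (1.0 is 5 degrees), then the closure, from -1 (fully open) to 1 (shut). In form: dx dy dz spin claw; .... A call has 1 to 12 rows; each row shifts and turns the pose as measured when the row begins, along the tool's axes as they then stand; what a row does not reach is not made up. A row lasts 1/10 s, in which the tool goes at most 50 mm and 8.59 degrees, less where a joint would pass 70% of its speed; a pose out of reach is approached as far as the arm can. A call with a number of a shift or a turn outside -1 to 1 is refused whole. A call with a gripper value outside its range is refused whole. The fingers move at their own pace and stop on an object; "newtons" is the grip in N (left out, the last holds). Time passes only in rows, so rows that do not move let the fingers close. It gives the time, the measured TCP pose, the force and the opening at its end, in the units of the state.
- robot.get_state(): the state, without advancing time (a new reading comes with each control period).
- robot.read_camera(name): name is "scene" or "top"; returns the picture (480x640x3 uint8, blue, green, red); there is no depth.
- robot.camera_info(name): a dict with "fx", "fy", "cx", "cy" (pixels), "D" ([k1, k2, p1, p2, k3] as OpenCV has them; the pictures are not rectified), "rvec" (rotation vector, rad) and "tvec" (3), from world to camera coordinates, as OpenCV has them. Camera axes: x right, y down, z forward; pixel columns grow to the right and rows downward; lengths in m; the calibration is good to about 2 mm. A picture is of the moment at which its call begins. camera_info takes no time and is no camera call.
- robot.sign_off(): hands the job in, once; it reports no verdict.
The state is a dict: "time_s": time; "joints": joint angles; "qd": joint speeds; "effort": joint torques, N m; "position": TCP position; "ee_rot": TCP orientation; "force": force on the tool from outside, world axes, zero at the start; "wrist_torque": the same for the moment, N m; "gripper_width": opening from 0.0 (shut) to 1.0 (fully open).
Only numpy, scipy, OpenCV 4.12 (cv2) and the standard library are available. Lean on these libraries where they do the work, as an engineer would, in place of code of your own. Each camera call takes 0.05 s, during which the arm holds its last target. There are 200 camera calls.

## Working session

There is one attempt and no reset: what is moved stays moved. The work goes in short steps, Python scripts to look and compute and a tool call to move; the robot and the scene stay as the last step left them, time stands still between calls to the robot, and variables do not carry over. Pictures are saved under pics/ and viewed, about 12 in all and at most 16, crops included, and the job is handed in when it is done.

Besides the shell and the picture viewer there is one more tool, called after "Call:" as name(argument=value, ...) on one line, values as JSON. play_rows: Moves the arm, as the interface text tells. Its arguments: {"type":"object","properties":{"deltas":{"type":"string"},"newtons":{"type":"number"}},"required":["deltas"]}

```bash
mkdir -p pics
cat > h.py <<'E'
import numpy as np, cv2
from scipy.spatial.transform import Rotation as R
from cell import robot
def info(n):
    c=robot.camera_info(n); K=np.array([[c['fx'],0,c['cx']],[0,c['fy'],c['cy']],[0,0,1]]); return K,np.array(c['D'],float),np.array(c['rvec'],float),np.array(c['tvec'],float)
def ray(n,px):
    K,D,r,t=info(n); u=cv2.undistortPoints(np.array(px,float).reshape(-1,1,2),K,D).reshape(-1,2)
    Rm=cv2.Rodrigues(r)[0]; d=np.c_[u,np.ones(len(u))]@Rm; return -Rm.T@t,d
def onz(n,px,z):
    o,d=ray(n,px); return o+d*((z-o[2])/d[:,2])[:,None]
def proj(n,P):
    K,D,r,t=info(n); return cv2.projectPoints(np.array(P,float).reshape(-1,1,3),r,t,K,D)[0].reshape(-1,2)
def snap(n,f):
    im=robot.read_camera(n); cv2.imwrite('pics/'+f,im); return im
E
python3 - <<'E'
from h import *
for n in('scene','top'):
    snap(n,n+'0.png'); o,d=ray(n,[[320,240]]); print(n,o,d,onz(n,[[0,0],[639,0],[639,479],[0,479],[320,240]],0).round(3).tolist())
s=robot.get_state();print(s,robot.grasp_offset)
print(R.from_rotvec(s['ee_rot']).as_matrix().round(3))
E
```

```text
scene [ 1.13044995 -0.06493777  0.83509974] [[-0.56628336  0.10607564 -0.81775426]] [[-0.526, -0.815, 0.0], [-0.217, 1.197, 0.0], [1.068, 0.455, 0.0], [0.921, -0.516, 0.0], [0.552, 0.043, 0.0]]
top [0.40725006 0.03261303 1.11959782] [[ 0.14010072 -0.02992564 -0.98975147]] [[1.285, 0.907, 0.0], [1.267, -0.969, 0.0], [-0.058, -0.79, 0.0], [-0.011, 0.798, 0.0], [0.566, -0.001, 0.0]]
{'time_s': 0.1, 'joints': array([ 1.21675988,  0.33379962,  0.03989675,  1.4661806 , -0.0133785 ,
        1.34331487, -0.05849969]), 'qd': array([ 0.00220047, -0.00046878,  0.0023825 , -0.00208011,  0.00055768,
       -0.00093824, -0.00064777]), 'effort': array([ 3.71437316e-03, -6.57810473e+01,  1.33919254e+00, -4.04702747e+01,
       -5.96916396e-02,  4.10796970e-02,  6.61854051e-05]), 'position': array([ 0.1636859 , -0.62856095,  0.18857594]), 'ee_rot': array([-3.11473824e+00, -3.98984732e-01,  4.76993055e-04]), 'force': array([-0.48207777, -0.38365377, -0.4611541 ]), 'wrist_torque': array([-0.04308581,  0.03050849,  0.0040493 ]), 'gripper_width': 1.003573739178498} 0.0187
[[ 0.968  0.252 -0.   ]
 [ 0.252 -0.968  0.001]
 [-0.    -0.001 -1.   ]]
```

View pics/top0.png

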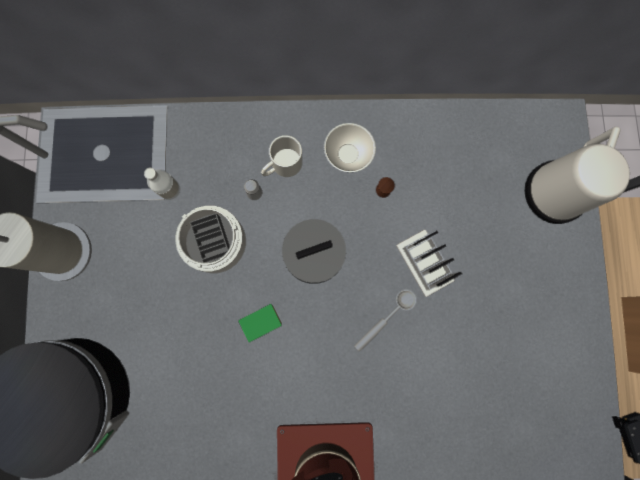

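View pics/scene0.png

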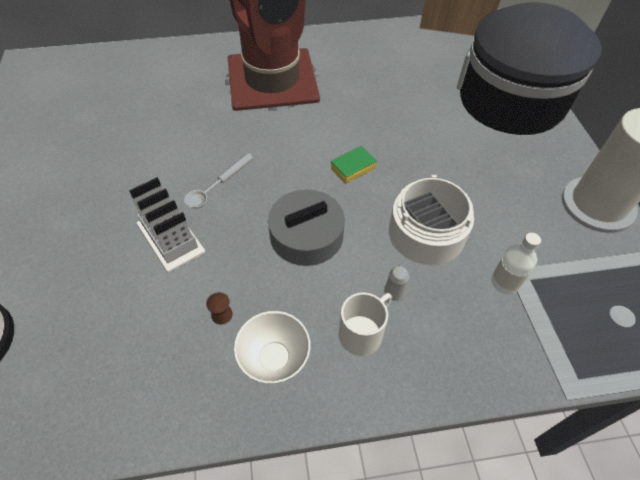

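Run:
```python
from h import *
t=cv2.imread('pics/top0.png'); s=cv2.imread('pics/scene0.png')
f=lambda im,x,y,w,h:cv2.resize(im[y:y+h,x:x+w],(400,300),interpolation=cv2.INTER_CUBIC)
cv2.imwrite('pics/c0.png',np.vstack([np.hstack([f(t,384,215,100,75),f(t,160,195,100,75)]),np.hstack([f(s,110,170,120,90),f(s,380,170,100,75)])]))
# lid disc & bar in top, dark masks
```

```text
(no output)
```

View pics/c0.png

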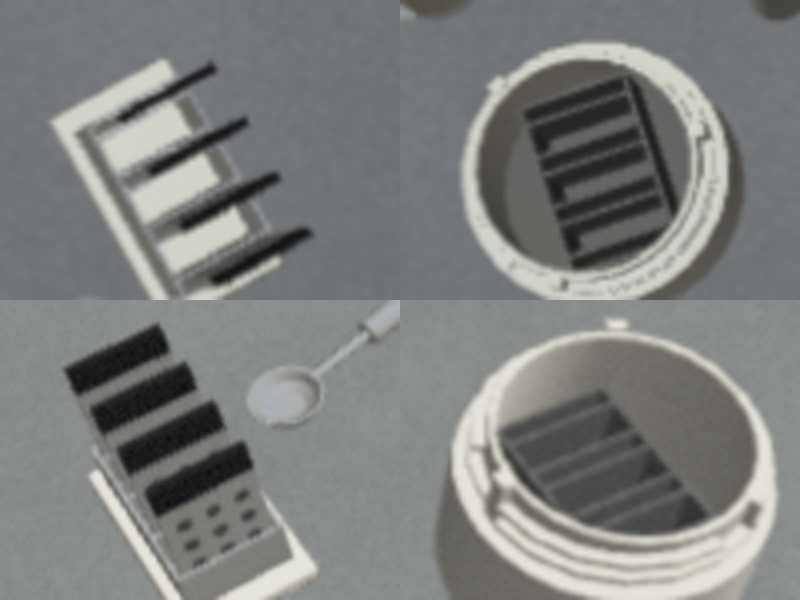

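Run:
```python
from h import *
t=cv2.imread('pics/top0.png'); s=cv2.imread('pics/scene0.png')
def f(im,x,y,w,h):
    c=cv2.resize(im[y:y+h,x:x+w],(400,600),interpolation=cv2.INTER_CUBIC)
    c=cv2.convertScaleAbs(c,alpha=1.6)
    k=400/w
    for i in range(0,w,10): cv2.putText(c,str(x+i),(int(i*k),10),0,.35,(0,255,255)); cv2.line(c,(int((i+.5)*k),12),(int((i+.5)*k),18),(0,255,255))
    for i in range(0,h,10): cv2.putText(c,str(y+i),(0,int((i+.5)*k)+4),0,.35,(0,255,255))
    return c
cv2.imwrite('pics/c1.png',np.hstack([f(t,185,202,48,72),f(s,396,176,66,99)]))
for n,im,(x,y,w,h) in(('top',t,(384,220,100,80)),('scene',s,(120,170,80,70))):
    g=im[y:y+h,x:x+w].max(2); m=(g<50).astype(np.uint8)
    for c in cv2.findContours(m,0,1)[0]:
        if cv2.contourArea(c)<15: continue
        r=cv2.minAreaRect(c); b=cv2.boxPoints(r)+[x,y]
        b=b[np.argsort(b[:,0])]
        print(n,cv2.contourArea(c),b.round(1).tolist(),'z122',onz(n,b,.122)[:,:2].round(4).tolist(),'z102',onz(n,b,.102)[:,:2].round(4).tolist())
# white rim top and lid
g=t.min(2); m=(g[190:290,165:255]>150).astype(np.uint8)
for c in cv2.findContours(m,cv2.RETR_CCOMP,1)[0]:
    if cv2.contourArea(c)>300:
        e=cv2.fitEllipse(c); p=np.array(e[0])+[165,190]; print('tub',e,p,onz('top',[p],.1))
m=((t.max(2)<100)&(t.max(2)-t.min(2).astype(int)<12)).astype(np.uint8)[205:295,270:360]
for c in cv2.findContours(m,0,1)[0]:
    if cv2.contourArea(c)>500:
        e=cv2.fitEllipse(c); p=np.array(e[0])+[270,205]; print('lid',e,p,onz('top',[p],.045))
m=(t.max(2)<30).astype(np.uint8)[225:275,285:345]
for c in cv2.findContours(m,0,1)[0]:
    if cv2.contourArea(c)>50:
        b=cv2.boxPoints(cv2.minAreaRect(c))+[285,225]; print('bar',onz('top',b,.083)[:,:2].round(3).tolist(), onz('top',[b.mean(0)],.08))
```

```text
top 41.5 [[436.2, 283.5], [437.5, 285.9], [459.1, 271.3], [460.4, 273.7]] z122 [[0.4436, -0.2584], [0.4381, -0.261], [0.4699, -0.3129], [0.4644, -0.3155]] z102 [[0.4443, -0.2642], [0.4387, -0.2669], [0.4712, -0.3199], [0.4656, -0.3225]]
top 34.0 [[428.2, 269.4], [429.4, 271.8], [451.4, 257.8], [452.6, 260.2]] z122 [[0.4759, -0.2419], [0.4704, -0.2444], [0.5012, -0.2972], [0.4956, -0.2996]] z102 [[0.4773, -0.2474], [0.4717, -0.2499], [0.5031, -0.3038], [0.4974, -0.3062]]
top 21.5 [[421.4, 255.8], [422.2, 257.4], [443.8, 244.6], [444.6, 246.2]] z122 [[0.5073, -0.228], [0.5036, -0.2297], [0.532, -0.2815], [0.5282, -0.2831]] z102 [[0.5093, -0.2333], [0.5055, -0.2349], [0.5345, -0.2878], [0.5306, -0.2894]]
scene 223.0 [[153.4, 226.8], [157.0, 234.0], [181.8, 212.6], [185.4, 219.8]] z122 [[0.562, -0.2677], [0.5794, -0.2607], [0.5364, -0.2168], [0.5545, -0.2102]] z102 [[0.5461, -0.2734], [0.564, -0.2662], [0.5197, -0.2211], [0.5383, -0.2143]]
scene 216.5 [[144.8, 214.6], [148.2, 221.4], [173.2, 200.4], [176.6, 207.2]] z122 [[0.5309, -0.2845], [0.548, -0.2776], [0.5041, -0.233], [0.5219, -0.
[... 316 characters left out ...]
2, -0.2471]]
scene 206.5 [[129.4, 190.6], [132.9, 197.8], [156.9, 177.6], [160.3, 184.9]] z122 [[0.4667, -0.3163], [0.4863, -0.3087], [0.4403, -0.2654], [0.4606, -0.2582]] z102 [[0.4481, -0.3234], [0.4682, -0.3155], [0.421, -0.271], [0.4418, -0.2636]]
tub ((43.070621490478516, 47.82276916503906), (64.52008819580078, 66.39628601074219), 62.025428771972656) [208.07062149 237.82276917] [[0.56201668 0.26211699 0.1       ]]
tub ((40.45302963256836, 46.05995559692383), (53.95402908325195, 55.564823150634766), 53.20500946044922) [205.45302963 236.0599556 ] [[0.56629262 0.26827935 0.1       ]]
bar [[0.526, 0.058], [0.552, -0.021], [0.539, -0.025], [0.513, 0.053]] [[0.53269959 0.01614912 0.08      ]]
```

View pics/c1.png

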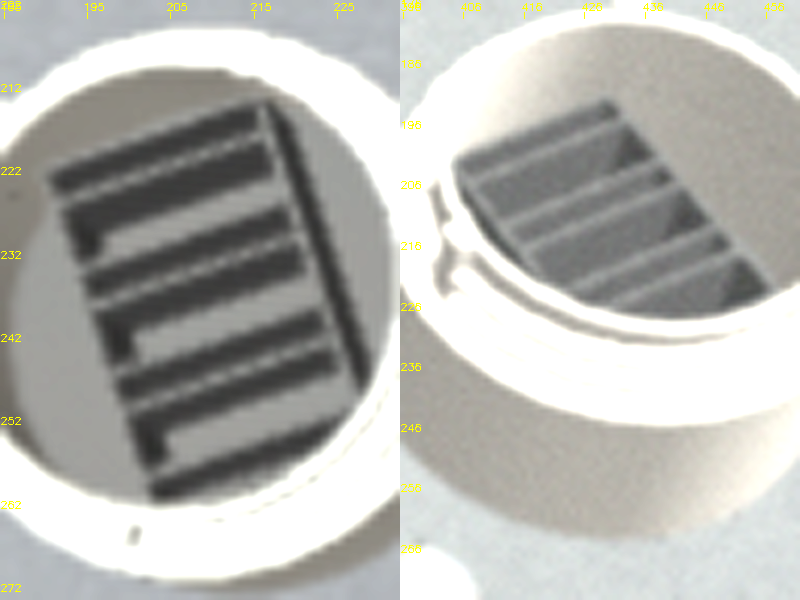

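Run:
```python
from h import *
from scipy.signal import find_peaks
im={n:cv2.imread(f'pics/{n}0.png').mean(2).astype(np.float32) for n in('top','scene')}
c=np.array([.565,.266]); 
a=np.arange(-70,70,.5)/1e3
for n in im:
  # angle by line contrast
  def prof(th,b0,b1):
    N=np.array([np.cos(th),np.sin(th)]);L=np.array([-N[1],N[0]])
    P=np.array([[*(c+x*N+b*L),.062] for x in a for b in np.arange(b0,b1,.002)])
    p=proj(n,P).astype(np.float32)
    v=cv2.remap(im[n],p[:,0].reshape(-1,1),p[:,1].reshape(-1,1),cv2.INTER_CUBIC).reshape(len(a),-1)
    return v.mean(1)
  best=max(np.radians(np.arange(10,28,.25)),key=lambda th:np.var(np.diff(prof(th,-.02,.02))[60:220]))
  print(n,'angle',np.degrees(best))
  for b0,b1 in((-.02,-.004),(.004,.02)):
    v=prof(best,b0,b1); g=np.gradient(v)
    print(b0,'thin-bright',[(round(a[i]*1e3,1),round(float(v[i]))) for i in find_peaks(v,prominence=3)[0]],'\n dark',[(round(a[i]*1e3,1),round(float(v[i]))) for i in find_peaks(-v,prominence=3)[0]],
     '\n edges',[(round(a[i]*1e3,1),round(float(g[i]),1)) for i in find_peaks(abs(g),prominence=1)[0]])
  N=np.array([np.cos(best),np.sin(best)]);L=np.array([-N[1],N[0]])
  for s0 in(-48,-16,16,48):
    P=np.array([[*(c+(s0+x)/1e3*N+b*L),.062] for b in a for x in(-2,0,2)]);p=proj(n,P).astype(np.float32)
    v=cv2.remap(im[n],p[:,0].reshape(-1,1),p[:,1].reshape(-1,1),cv2.INTER_CUBIC).reshape(len(a),-1).mean(1);g=np.gradient(v)
    print('y-edges',s0,[(round(a[i]*1e3,1),round(float(g[i]),1)) for i in find_peaks(abs(g),prominence=1)[0]])
print(proj('top',[[*c,.1]]),proj('scene',[[*c,.1]]))
```

```text
top angle 18.25
-0.02 thin-bright [(np.float64(-60.5), 203), (np.float64(-53.0), 172), (np.float64(-33.0), 101), (np.float64(-19.0), 80), (np.float64(-3.5), 100), (np.float64(13.0), 75), (np.float64(28.0), 100), (np.float64(45.0), 76), (np.float64(58.0), 94)] 
 dark [(np.float64(-65.0), 180), (np.float64(-55.5), 168), (np.float64(-44.0), 39), (np.float64(-24.5), 37), (np.float64(-13.0), 38), (np.float64(7.5), 37), (np.float64(19.5), 37), (np.float64(39.5), 38), (np.float64(51.0), 37), (np.float64(65.5), 83)] 
 edges [(np.float64(-66.5), -3.8), (np.float64(-63.0), 4.3), (np.float64(-58.0), -5.7), (np.float64(-49.0), -12.9), (np.float64(-41.0), 7.7), (np.float64(-29.0), -7.4), (np.float64(-21.0), 7.2), (np.float64(-17.0), -6.0), (np.float64(-9.0), 8.1), (np.float64(1.0), -7.3), (np.float64(11.0), 6.4), (np.float64(15.0), -5.8), (np.float64(23.5), 8.0), (np.float64(32.0), -7.6), (np.float64(43.0), 6.5), (np.float64(47.0), -6.1), (np.float64(55.0), 8.0), (np.float64(59.0), -1.6)]
0.004 thin-bright [(np.float64(-63.0), 206), (np.float64(-56.0), 182), (np.float64(-33.5), 101), (np.float64(
[... 4597 characters left out ...]
6 [(np.float64(-64.5), -8.7), (np.float64(-60.5), 9.5), (np.float64(-56.0), -8.1), (np.float64(-51.5), 8.0), (np.float64(-43.5), -10.3), (np.float64(-35.0), 10.1), (np.float64(-28.0), -11.6), (np.float64(3.0), -1.1), (np.float64(32.5), 3.9)]
y-edges 48 [(np.float64(-58.5), 9.0), (np.float64(-45.0), -3.6), (np.float64(-38.0), 4.1), (np.float64(-30.5), -4.6), (np.float64(-23.5), 4.3), (np.float64(-12.5), -4.0), (np.float64(5.5), 3.1), (np.float64(16.5), 1.6), (np.float64(20.5), -1.9), (np.float64(29.0), 1.3), (np.float64(33.5), 1.2), (np.float64(37.5), -1.3), (np.float64(40.5), 1.4), (np.float64(52.5), -5.7), (np.float64(58.5), 10.4)]
[[206.42234674 236.58899037]] [[434.52037922 201.8034125 ]]
```

```bash
cat >> h.py <<'E'
def yaw():
    M=R.from_rotvec(robot.get_state()['ee_rot']).as_matrix(); return np.degrees(np.arctan2(M[1,1],M[0,1]))
def go(x,y,z,ang):
    s=robot.get_state(); p=np.array(s['position']); a=yaw(); d=(ang-a+180)%360-180
    if abs(d)>90 and False: d-=180*np.sign(d)
    for lab,ph in(('now-yaw',a),('final-yaw',ang)):
        f=np.radians(ph); v=np.array([x,y,z])-p
        print(lab,'dx %.2f dy %.2f dz %.2f'%(v@[-np.sin(f),np.cos(f),0]/.025,v@[np.cos(f),np.sin(f),0]/.025,-v[2]/.025),'spin %.2f'%(-d/5))
    print('at',p.round(4),'yaw %.2f'%a,'F',np.round(s['force'],2),'w %.1f'%(s['gripper_width']*87),'t %.1f'%s['time_s'],'j',np.round(s['joints'],2))
C=np.array([.5674,.2683]);TH=np.radians(18.0);N=np.array([np.cos(TH),np.sin(TH)]);L=np.array([-N[1],N[0]])
def slot(i,da=0,db=0): return C+N*((i-1.5)*.032+da)+L*db
PL=dict(A=(.551,-.2395),B=(.519,-.2565),C=(.487,-.2722),D=(.4551,-.2883))
E
echo
```

Call:
play_rows(deltas="0 0 0 -1 0.4;0 0 0 -1 0.4;0 0 0 -1 0.4;0 0 0 -1 0.4;0 0 0 -1 0.4;0 0 0 -1 0.4;0 0 0 -1 0.4;0 0 0 -1 0.4;0 0 0 -1 0.4;0 0 0 -1 0.4;0 0 0 -1 0.4;0 0 0 -1 0.4", newtons=30)

```text
time_s: 1.3
position: [0.1626, -0.625, 0.1818]
ee_rot: [-2.449, -1.947, -0.007]
force: [0.1, 0.7, -0.2]
gripper_width: 0.302
```

```bash
python3 -c "
from h import *
go(*PL['A'],.18,26.3)"
```

```text
now-yaw dx 18.52 dy 11.66 dz 0.07 spin -7.86
final-yaw dx 6.94 dy 20.76 dz 0.07 spin -7.86
at [ 0.1626 -0.625   0.1818] yaw -13.02 F [ 0.06  0.65 -0.15] w 26.3 t 1.3 j [ 1.34  0.34 -0.11  1.47  0.04  1.35  0.99]
```

Call:
play_rows(deltas="1 0.6 -0.1 -1 0.4;1 0.6 -0.1 -1 0.4;1 0.8 0 -1 0.4;1 0.8 0 -1 0.4;0.8 1 0 -1 0.4;0.8 1 0 -1 0.4;0.7 1 0 -1 0.4;0.6 1 0 -0.5 0.4;0.5 1 0 0 0.4;0.5 1 0 0 0.4;0.5 1 0 0 0.4;0.4 1 0 0 0.4")

```text
time_s: 2.5
position: [0.3905, -0.3376, 0.1845]
ee_rot: [-1.665, -2.642, -0.015]
force: [0.3, 0.4, 0.1]
gripper_width: 0.297
```

```bash
python3 -c "
from h import *
go(*PL['A'],.18,26.3)"
```

```text
now-yaw dx 0.77 dy 7.48 dz 0.18 spin -0.15
final-yaw dx 0.67 dy 7.49 dz 0.18 spin -0.15
at [ 0.3905 -0.3376  0.1845] yaw 25.56 F [0.31 0.4  0.06] w 25.9 t 2.5 j [ 1.04  0.11 -0.43  1.76  0.04  1.31  1.04]
```

Call:
play_rows(deltas="0.1 1 0 -0.1 0.4;0.1 1 0 -0.1 0.4;0.1 1 0 0 0.4;0.1 1 0 0 0.4;0.1 1 0 0 0.4;0.1 1 0 0 0.4;0.1 1 0 0 0.4;0 0.5 0 0 0.4;0 0 0.4 0 0.4;0 0 0.4 0 0.4;0 0 0.2 0 0.4;0 0 0 0 0.4")

```text
time_s: 3.7
position: [0.5554, -0.2282, 0.1546]
ee_rot: [-1.646, -2.648, -0.014]
force: [0.1, -1.2, -0.2]
gripper_width: 0.3
```

```bash
python3 -c "
from h import *
go(*PL['A'],.106,26.3)
s=snap('scene','s1.png');t=snap('top','t1.png')
f=lambda im,x,y,w,h:cv2.resize(im[y:y+h,x:x+w],(400,400),interpolation=cv2.INTER_CUBIC)
cv2.imwrite('pics/c2.png',np.hstack([f(s,100,130,110,110),f(t,380,200,100,100)]))"
```

```text
now-yaw dx -0.33 dy -0.36 dz 1.94 spin -0.01
final-yaw dx -0.33 dy -0.36 dz 1.94 spin -0.01
at [ 0.5554 -0.2282  0.1546] yaw 26.27 F [ 0.09 -1.2  -0.2 ] w 26.1 t 3.7 j [ 0.77  0.32 -0.54  1.59  0.15  1.3   0.66]
```

View pics/c2.png

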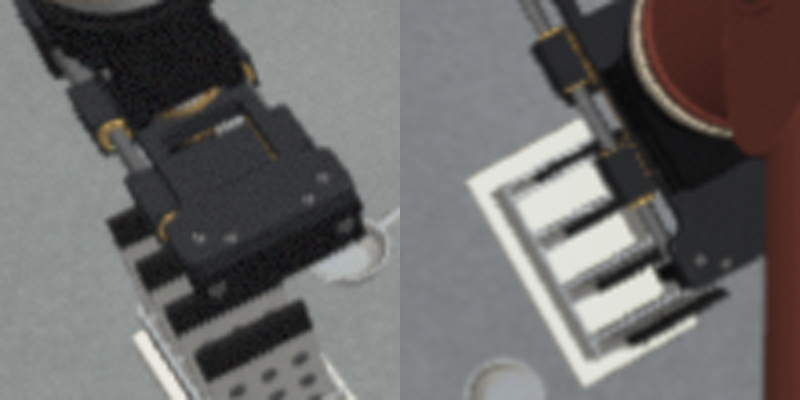

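Call:
play_rows(deltas="-0.3 -0.3 0 0 0.4;0 0 0 0 0.4;0 0 0 0 0.4")

```text
time_s: 4.1
position: [0.552, -0.2408, 0.1566]
ee_rot: [-1.65, -2.648, -0.014]
force: [-0.2, 0.5, 0.4]
gripper_width: 0.298
```

```bash
python3 -c "
from h import *
go(*PL['A'],.106,26.3)"
```

```text
now-yaw dx 0.07 dy -0.01 dz 2.02 spin -0.03
final-yaw dx 0.07 dy -0.01 dz 2.02 spin -0.03
at [ 0.552  -0.2408  0.1566] yaw 26.15 F [-0.24  0.53  0.41] w 25.9 t 4.1 j [ 0.78  0.32 -0.54  1.59  0.15  1.3   0.68]
```

Call:
play_rows(deltas="0 0 0.4 0 0.4;0 0 0.4 0 0.4;0 0 0.4 0 0.4;0 0 0.4 0 0.4;0 0 0.3 0 0.4;0 0 0 0 0.4;0 0 0 0 0.4")

```text
time_s: 4.8
position: [0.5506, -0.2392, 0.1036]
ee_rot: [-1.648, -2.647, -0.014]
force: [0.2, 0.3, -0.3]
gripper_width: 0.296
```

```bash
python3 -c "
from h import *
go(*PL['A'],.106,26.3)"
```

```text
now-yaw dx -0.02 dy 0.01 dz -0.10 spin -0.02
final-yaw dx -0.02 dy 0.01 dz -0.10 spin -0.02
at [ 0.5506 -0.2392  0.1036] yaw 26.19 F [ 0.24  0.33 -0.28] w 25.8 t 4.8 j [ 0.77  0.36 -0.53  1.65  0.18  1.2   0.66]
```

Call:
play_rows(deltas="0 0 -0.1 0 0.6;0 0 0 0 0.8;0 0 0 0 1;0 0 0 0 1;0 0 0 0 1;0 0 0 0 1")

```text
time_s: 5.4
position: [0.5518, -0.2396, 0.1081]
ee_rot: [-1.65, -2.65, -0.014]
force: [-0.8, 0.0, 0.3]
gripper_width: 0.003
```

```bash
python3 -c "
from h import *
go(*PL['A'],.106,26.3)"
```

```text
now-yaw dx 0.02 dy -0.03 dz 0.08 spin -0.02
final-yaw dx 0.02 dy -0.03 dz 0.08 spin -0.02
at [ 0.5518 -0.2396  0.1081] yaw 26.18 F [-0.81  0.05  0.33] w 0.3 t 5.4 j [ 0.77  0.36 -0.53  1.65  0.17  1.21  0.66]
```

```bash
python3 -c "
from h import *
s=snap('scene','s2.png');t=snap('top','t2.png')
f=lambda im,x,y,w,h:cv2.resize(im[y:y+h,x:x+w],(400,400),interpolation=cv2.INTER_CUBIC)
cv2.imwrite('pics/c3.png',np.hstack([f(s,110,150,110,110),f(t,390,210,80,80)]))"
```

```text
(no output)
```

View pics/c3.png

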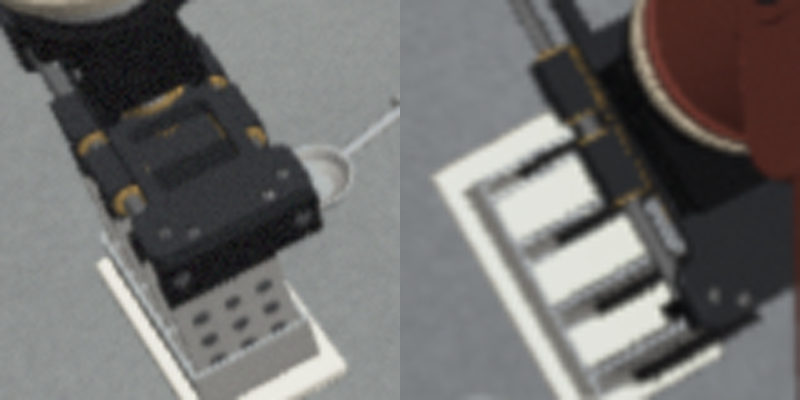

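```bash
python3 -c "
from h import *
st=robot.get_state();p=np.array(st['position']);M=R.from_rotvec(st['ee_rot']).as_matrix()
out=[]
for n,f,(x,y) in(('scene','pics/s2.png',(110,140)),('top','pics/t2.png',(385,195))):
    im=cv2.resize(cv2.imread(f)[y:y+100,x:x+100],(400,400),interpolation=cv2.INTER_CUBIC)
    q=lambda P:((proj(n,P)-[x,y]+.5)*4).astype(int)
    b=q([p+M@np.array([i*.0375,j*.095,-.0697]) for i,j in((-1,-1),(1,-1),(1,1),(-1,1))]);cv2.polylines(im,[b.reshape(-1,1,2)],True,(0,255,255),1)
    for w in(-1,1):
        b=q([p+M@np.array([i*.0095,w*.008+j*.007,0]) for i,j in((-1,-1),(1,-1),(1,1),(-1,1))]);cv2.polylines(im,[b.reshape(-1,1,2)],True,(0,0,255),1)
    th=np.radians(26.3)
    for c in PL.values():
        c=np.array(c);l=np.array([-np.sin(th),np.cos(th)])*.03
        b=q([[*(c-l),.122],[*(c+l),.122]]);cv2.line(im,tuple(map(int,b[0])),tuple(map(int,b[1])),(0,255,0),1)
    out.append(im)
cv2.imwrite('pics/c4.png',np.hstack(out))
print(st['effort'].round(1),st['force'],M.round(3).tolist())"
```

```text
[  0.  -60.3  -6.6 -37.7  -0.1   0.2  -0. ] [0.12170688 0.17876261 0.35163153] [[-0.441, 0.897, -0.012], [0.897, 0.441, 0.018], [0.022, -0.003, -1.0]]
```

View pics/c4.png

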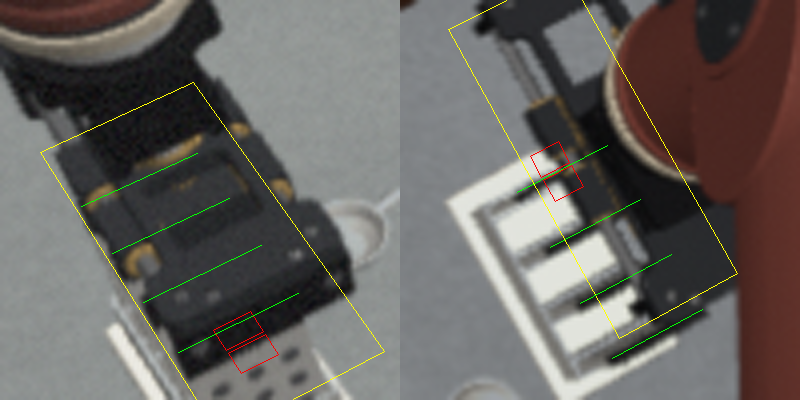

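Call:
play_rows(deltas="0 0 -1 0 1;0 0 -1 0 1;0 0 -1 0 1;0 0 -0.6 0 1;0 0 0 0 1;0 0 0 0 1")

```text
time_s: 6.1
position: [0.5519, -0.2409, 0.1995]
ee_rot: [-1.648, -2.647, -0.014]
force: [-1.4, -0.3, -0.8]
gripper_width: 0.005
```

```bash
python3 -c "
from h import *
st=robot.get_state();p=np.array(st['position']);M=R.from_rotvec(st['ee_rot']).as_matrix();print(p,st['gripper_width'])
out=[]
for n,(x,y,w) in(('scene',(90,60,180)),('top',(370,150,150))):
    im0=snap(n,n+'3.png'); k=400/w
    im=cv2.resize(im0[y:y+w,x:x+w],(400,400),interpolation=cv2.INTER_CUBIC)
    im=cv2.convertScaleAbs(im,alpha=1.8)
    q=lambda P:((proj(n,P)-[x,y]+.5)*k).astype(int)
    b=q([p,p+M@np.array([0,0,-.0187]),p+M@np.array([0,0,-.07])])
    for c in b: cv2.circle(im,tuple(map(int,c)),3,(0,0,255),1)
    out.append(im)
cv2.imwrite('pics/c5.png',np.hstack(out))"
```

```text
[ 0.55193329 -0.24090472  0.19954236] 0.004654850077941718
```

View pics/c5.png

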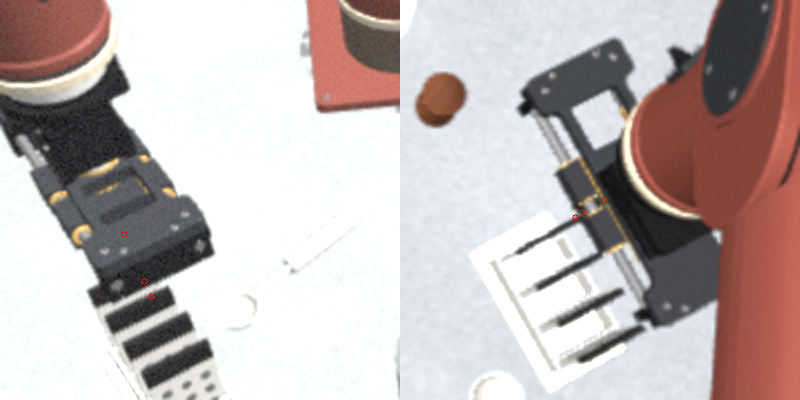

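```bash
python3 -c "
from h import *
def tri(ps,pt):
    o1,d1=ray('scene',[ps]);o2,d2=ray('top',[pt]);d1=d1[0];d2=d2[0]
    k=np.linalg.lstsq(np.c_[d1,-d2],o2-o1,rcond=None)[0];a=o1+k[0]*d1;b=o2+k[1]*d2;return (a+b)/2,np.linalg.norm(a-b)
S=lambda u,v:(90+u*180/400-.5,60+v*180/400-.5)
T=lambda u,v:(370+(u-400)*150/400-.5,150+v*150/400-.5)
M=R.from_rotvec(robot.get_state()['ee_rot']).as_matrix();p=np.array(robot.get_state()['position'])
for s,t in(((98,262),(615,40)),((210,232),(525,78)),((192,218),(545,86)),((105,252),(612,54))):
    P,e=tri(S(*s),T(*t));print(P.round(3),e.round(4),'tool',(M.T@(P-p)).round(3))
"
```

```text
[ 0.652 -0.233  0.346] 0.0006 tool [-0.034  0.092 -0.148]
[ 0.628 -0.169  0.337] 0.0027 tool [ 0.034  0.099 -0.138]
[ 0.62  -0.18   0.344] 0.0045 tool [ 0.028  0.087 -0.145]
[ 0.642 -0.23   0.344] 0.0003 tool [-0.027  0.085 -0.146]
```

```bash
python3 -c "
from h import *
st=robot.get_state();p=np.array(st['position']);print(proj('scene',[p]),proj('top',[p]))
s=cv2.imread('pics/scene3.png')[160:235,110:210];t=cv2.imread('pics/top3.png')[190:290,390:490]
g=lambda im,h:cv2.resize((255*(np.clip(im/255.,0,.6)/.6)**.5).astype(np.uint8),(400,h),interpolation=cv2.INTER_CUBIC)
a=g(s,300);b=g(t,400)
cv2.imwrite('pics/c6.png',np.hstack([np.vstack([a,np.zeros((100,400,3),np.uint8)]),b]))"
```

```text
[[157.8949815  193.18479479]] [[435.31794253 231.06850801]]
```

View pics/c6.png

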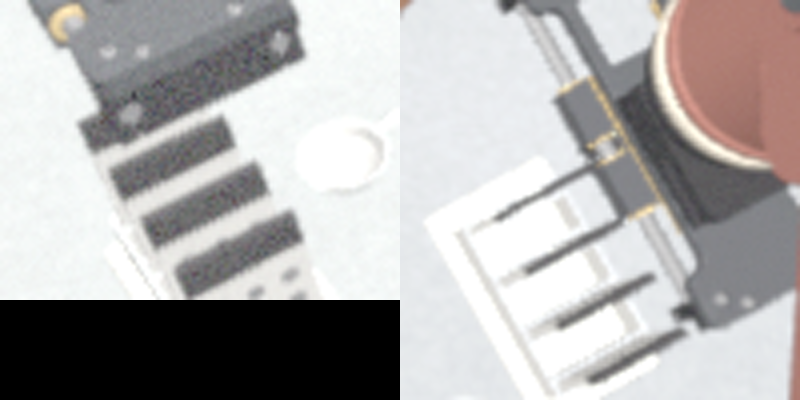

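Call:
play_rows(deltas="0 0 1 0 1;0 0 1 0 1;0 0 0.8 0 1;0 0 0.4 0 1;0 0 0 0 1;0 0 0.1 0 1;0 0 0.1 0 1;0 0 0.1 0 1")

```text
time_s: 7.0
position: [0.549, -0.2384, 0.1059]
ee_rot: [-1.646, -2.644, -0.014]
force: [0.4, 0.2, -0.4]
gripper_width: 0.009
```

Call:
play_rows(deltas="0 0 0.1 0 1;0 0 0.1 0 1;0 0 0.1 0 1")

```text
time_s: 7.3
position: [0.5498, -0.2386, 0.0992]
ee_rot: [-1.647, -2.646, -0.014]
force: [-0.7, -0.5, -0.5]
gripper_width: 0.006
```

Call:
play_rows(deltas="0 0 0.1 0 1;0 0 0.1 0 1;0 0 0.1 0 1")

```text
time_s: 7.6
position: [0.5497, -0.2385, 0.0912]
ee_rot: [-1.647, -2.646, -0.014]
force: [0.1, -0.7, -0.4]
gripper_width: 0.003
```

Call:
play_rows(deltas="0 0 0.1 0 1;0 0 0.1 0 1;0 0 0.1 0 1")

```text
time_s: 7.9
position: [0.5545, -0.2377, 0.0893]
ee_rot: [-1.651, -2.655, -0.019]
force: [-2.8, 3.0, 17.2]
gripper_width: 0.007
```

```bash
python3 -c "
from h import *
go(*PL['A'],.106,26.3)"
```

```text
now-yaw dx -0.00 dy -0.16 dz -0.67 spin -0.01
final-yaw dx -0.00 dy -0.16 dz -0.67 spin -0.01
at [ 0.5545 -0.2377  0.0893] yaw 26.26 F [-2.81  3.03 17.19] w 0.6 t 7.9 j [ 0.77  0.37 -0.53  1.67  0.18  1.17  0.65]
```

```bash
sed -i "s/p=np.array(s\['position'\]); a=yaw()/p=np.array(s['position'])+[0,0,ZB]; a=yaw(); M=R.from_rotvec(s['ee_rot']).as_matrix(); print('tool z',M[:,2].round(3))/" h.py; echo "ZB=.0325" >> h.py
```

Call:
play_rows(deltas="0 0 -0.4 0 1;0 -0.1 0 0 1;0 0 0 0 0.4;0 0 0 0 0.4;0 0 0 0 0.4;0 0 0.2 0 0.4;0 0 0.2 0 0.4;0 0 0.2 0 0.4;0 0 0.2 0 0.4;0 0 0 0 0.4")

```text
time_s: 8.9
position: [0.5509, -0.2386, 0.076]
ee_rot: [-1.65, -2.653, -0.018]
force: [0.1, -0.8, 0.8]
gripper_width: 0.296
```

```bash
python3 -c "
from h import *
go(*PL['A'],.106,26.3)"
```

```text
tool z [-0.009  0.019 -1.   ]
now-yaw dx -0.03 dy -0.01 dz 0.10 spin -0.01
final-yaw dx -0.03 dy -0.01 dz 0.10 spin -0.01
at [ 0.5509 -0.2386  0.1085] yaw 26.25 F [ 0.13 -0.83  0.83] w 25.7 t 8.9 j [ 0.77  0.38 -0.53  1.69  0.19  1.14  0.65]
```

Call:
play_rows(deltas="0 0 0.1 0 0.6;0 0 0 0 0.8;0 0 0 0 1;0 0 0 0 1;0 0 0 0 1;0 0 0 0 1")

```text
time_s: 9.5
position: [0.5501, -0.2389, 0.0732]
ee_rot: [-1.649, -2.652, -0.017]
force: [-1.5, 0.3, -0.8]
gripper_width: 0.065
```

```bash
python3 -c "
from h import *
go(*PL['A'],.106,26.3)"
```

```text
tool z [-0.01   0.019 -1.   ]
now-yaw dx -0.04 dy 0.02 dz -0.01 spin -0.01
final-yaw dx -0.04 dy 0.02 dz -0.01 spin -0.01
at [ 0.5501 -0.2389  0.1057] yaw 26.24 F [-1.47  0.25 -0.85] w 5.6 t 9.5 j [ 0.77  0.38 -0.53  1.69  0.19  1.14  0.65]
```

Call:
play_rows(deltas="0 0 -0.4 0 1;0 0 -0.5 0 1;0 0 -0.5 0 1;0 0 -0.5 0 1;0 0 -0.5 0 1;0 0 -0.6 0 1;0 0 -0.6 0 1;0 0 -0.6 0 1;0 0 0 0.8 1;0 0 0 0.8 1;0 0 0 0 1")

```text
time_s: 10.6
position: [0.554, -0.241, 0.1944]
ee_rot: [-1.84, -2.534, -0.019]
force: [0.4, 0.0, -1.5]
gripper_width: 0.067
```

```bash
python3 -c "
from h import *
go(*slot(3),.21,18)"
```

```text
tool z [-0.001  0.016 -1.   ]
now-yaw dx 19.20 dy 8.74 dz 0.68 spin 0.01
final-yaw dx 19.21 dy 8.72 dz 0.68 spin 0.01
at [ 0.554  -0.241   0.2269] yaw 18.04 F [ 0.39  0.03 -1.53] w 5.8 t 10.6 j [ 0.77  0.29 -0.52  1.54  0.13  1.35  0.55]
```

Call:
play_rows(deltas="1 0.45 0 0 1;1 0.45 0 0 1;1 0.45 0 0 1;1 0.45 0 0 1;1 0.45 0 0 1;1 0.45 0 0 1;1 0.45 0 0 1;1 0.45 0 0 1;1 0.45 0 0 1;1 0.45 0 0 1;1 0.45 0 0 1;1 0.45 0 0 1")

```text
time_s: 11.8
position: [0.5873, 0.0927, 0.2056]
ee_rot: [-1.82, -2.555, -0.017]
force: [1.1, -0.5, -0.5]
gripper_width: 0.067
```

Call:
play_rows(deltas="1 0.45 0 0 1;1 0.45 0 0 1;1 0.45 0 0 1;1 0.45 0 0 1;0.6 0.45 0 0 1;0.4 0.2 0 0 1;0 0 0 0 1;0 0 0 0 1")

```text
time_s: 12.6
position: [0.6026, 0.2408, 0.2108]
ee_rot: [-1.794, -2.573, -0.02]
force: [0.5, -0.0, -1.2]
gripper_width: 0.065
```

```bash
python3 -c "
from h import *
go(*slot(3),.21,18)"
```

```text
tool z [ 0.003  0.013 -1.   ]
now-yaw dx 1.45 dy 0.98 dz 1.33 spin 0.45
final-yaw dx 1.48 dy 0.92 dz 1.33 spin 0.45
at [0.6026 0.2408 0.2433] yaw 20.25 F [ 0.47 -0.   -1.16] w 5.6 t 12.6 j [ 0.11  0.41 -0.74  1.41  0.27  1.42 -0.28]
```

Call:
play_rows(deltas="0.7 0.5 0.4 0.4 1;0.7 0.4 0.4 0 1;0 0 0.3 0 1;0 0 0 0 1;0 0 0 0 1")

```text
time_s: 13.1
position: [0.615, 0.274, 0.184]
ee_rot: [-1.851, -2.537, -0.016]
force: [-0.1, 0.6, -1.0]
gripper_width: 0.067
```

```bash
python3 -c "
from h import *
go(*slot(3),.165,18)"
```

```text
tool z [ 0.005  0.009 -1.   ]
now-yaw dx 0.37 dy 0.04 dz 2.06 spin -0.05
final-yaw dx 0.37 dy 0.04 dz 2.06 spin -0.05
at [0.615  0.274  0.2165] yaw 17.76 F [-0.07  0.61 -0.98] w 5.8 t 13.1 j [ 0.03  0.47 -0.73  1.39  0.31  1.39 -0.38]
```

Call:
play_rows(deltas="0.35 0 0.4 0 1;0 0 0.4 0 1;0 0 0 0 1;0 0 0 0 1")

```text
time_s: 13.5
position: [0.613, 0.2803, 0.1633]
ee_rot: [1.855, 2.534, 0.016]
force: [-0.4, 0.4, 0.1]
gripper_width: 0.069
```

```bash
cat >> h.py <<'E'
def look(tag,k=6):
    st=robot.get_state();p=np.array(st['position'])+[0,0,ZB];M=R.from_rotvec(st['ee_rot']).as_matrix(); out=[]
    for n,(x,y) in(('scene',(400,150)),('top',(170,190))):
        im=snap(n,f'{tag}_{n}.png'); im=cv2.resize(im[y:y+600//k,x:x+400//k],(400,600),interpolation=cv2.INTER_CUBIC); im=cv2.convertScaleAbs(im,alpha=1.4)
        q=lambda P:((proj(n,P)-[x,y]+.5)*k).astype(np.int32).reshape(-1,1,2)
        cv2.polylines(im,[q([p+M@np.array([a,b,c]) for a,b,c in((-.03,0,-.016),(.03,0,-.016),(.03,0,.094),(-.03,0,.094))])],True,(0,255,255),1)
        for i in range(4):
            c=slot(i);cv2.polylines(im,[q([[*(c+N*a+L*b),.062] for a,b in((-.0045,-.0315),(.0045,-.0315),(.0045,.0315),(-.0045,.0315))])],True,(0,255,0),1)
        out.append(im)
    cv2.imwrite(f'pics/{tag}.png',np.hstack(out))
E
python3 -c "
from h import *
go(*slot(3),.165,18); look('p1')"
```

```text
tool z [ 0.007  0.008 -1.   ]
now-yaw dx 0.11 dy 0.04 dz 1.23 spin -0.08
final-yaw dx 0.11 dy 0.04 dz 1.23 spin -0.08
at [0.613  0.2803 0.1958] yaw 17.59 F [-0.37  0.38  0.1 ] w 6.0 t 13.5 j [ 0.02  0.48 -0.72  1.41  0.32  1.35 -0.4 ]
```

View pics/p1.png

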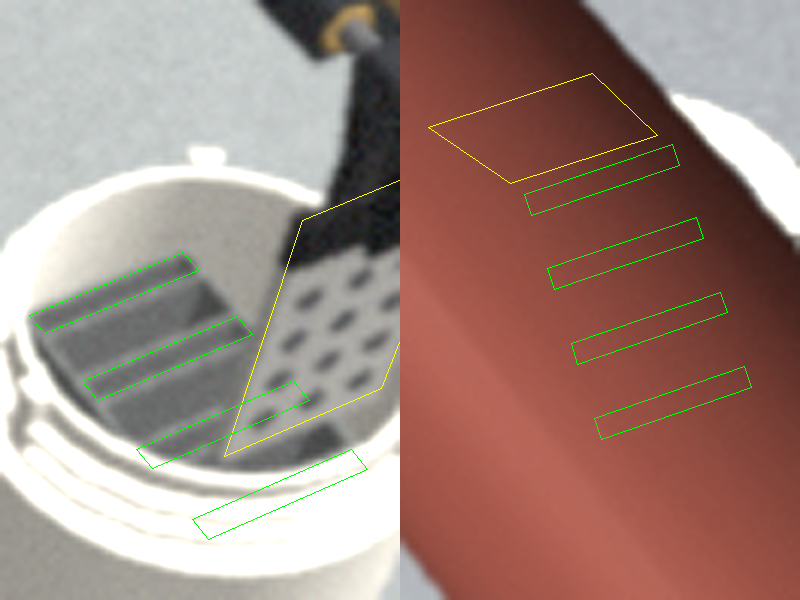

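Call:
play_rows(deltas="0.2 0 0.3 -0.1 1;0 0 0.3 0 1;0 0 0.3 0 1;0 0 0 0 1;0 0 0 0 1")

```text
time_s: 14.1
position: [0.6117, 0.2857, 0.139]
ee_rot: [1.843, 2.543, 0.016]
force: [0.3, 0.3, -0.7]
gripper_width: 0.068
```

```bash
python3 -c "
from h import *
go(*slot(3,-.0008,.0018),.156,18)"
```

```text
tool z [ 0.007  0.008 -1.   ]
now-yaw dx -0.04 dy -0.01 dz 0.62 spin 0.03
final-yaw dx -0.04 dy -0.01 dz 0.62 spin 0.03
at [0.6117 0.2857 0.1715] yaw 18.14 F [ 0.32  0.27 -0.74] w 5.9 t 14.1 j [ 0.01  0.5  -0.72  1.44  0.33  1.31 -0.41]
```

Now probing down into slot 3.

Call:
play_rows(deltas="0 0 0.3 0 1;0 0 0.2 0 1;0 0 0.2 0 1;0 0 0.2 0 1;0 0 0 0 1")

```text
time_s: 14.6
position: [0.612, 0.2856, 0.1145]
ee_rot: [1.843, 2.543, 0.016]
force: [-0.1, -0.5, 0.2]
gripper_width: 0.065
```

```bash
python3 -c "
from h import *
go(*slot(3,-.0008,.0018),.106,18)"
```

```text
tool z [ 0.007  0.008 -1.   ]
now-yaw dx -0.03 dy -0.02 dz 1.64 spin 0.02
final-yaw dx -0.03 dy -0.02 dz 1.64 spin 0.02
at [0.612  0.2856 0.147 ] yaw 18.12 F [-0.05 -0.53  0.16] w 5.7 t 14.6 j [ 0.01  0.52 -0.71  1.47  0.35  1.27 -0.42]
```

Call:
play_rows(deltas="0 0 0.3 0 1;0 0 0.3 0 1;0 0 0.3 0 1;0 0 0.3 0 1;0 0 0.2 0 1;0 0 0.1 0 1;0 0 0.1 0 1;0 0 0.1 0 1;0 0 0 0 1")

```text
time_s: 15.5
position: [0.615, 0.2863, 0.0736]
ee_rot: [1.843, 2.538, 0.023]
force: [-5.3, -0.7, -4.0]
gripper_width: 0.061
```

```bash
python3 -c "
from h import *
go(*slot(3,-.0008,.0018),.106,18)"
```

```text
tool z [ 0.013  0.009 -1.   ]
now-yaw dx -0.02 dy -0.15 dz 0.00 spin 0.01
final-yaw dx -0.02 dy -0.15 dz 0.00 spin 0.01
at [0.615  0.2863 0.1061] yaw 18.03 F [-5.3  -0.73 -4.02] w 5.3 t 15.5 j [ 0.    0.55 -0.7   1.51  0.37  1.2  -0.44]
```

Call:
play_rows(deltas="0 -0.1 0.1 0 1;0 -0.05 0.1 0 1;0 0 0 0 1")

```text
time_s: 15.8
position: [0.6146, 0.2861, 0.0738]
ee_rot: [1.841, 2.532, 0.033]
force: [-2.3, -0.1, -2.0]
gripper_width: 0.072
```

```bash
python3 -c "
from h import *
go(*slot(3,-.0008,.0018),.106,18)"
```

```text
tool z [ 0.021  0.011 -1.   ]
now-yaw dx -0.02 dy -0.13 dz 0.01 spin -0.01
final-yaw dx -0.02 dy -0.13 dz 0.01 spin -0.01
at [0.6146 0.2861 0.1063] yaw 17.97 F [-2.34 -0.05 -1.98] w 6.2 t 15.8 j [ 0.01  0.55 -0.7   1.52  0.37  1.19 -0.44]
```

Call:
play_rows(deltas="0 0 0 0 0.72;0 0 0 0 0.72;0 0 0 0 0.72;0 0 -0.3 0 0.72;0 0 -0.3 0 0.72;0 0 -0.3 0 0.72;0 0 0 0 0.72")

```text
time_s: 16.5
position: [0.6148, 0.2863, 0.0982]
ee_rot: [1.84, 2.532, 0.035]
force: [-0.2, 0.1, 0.9]
gripper_width: 0.143
```

```bash
python3 -c "
from h import *
go(*slot(3),.126,18); print(robot.get_state()['wrist_torque'])"
```

```text
tool z [ 0.022  0.012 -1.   ]
now-yaw dx -0.10 dy -0.11 dz 0.19 spin -0.00
final-yaw dx -0.10 dy -0.11 dz 0.19 spin -0.00
at [0.6148 0.2863 0.1307] yaw 17.99 F [-0.17  0.07  0.92] w 12.5 t 16.5 j [ 0.01  0.53 -0.71  1.5   0.36  1.23 -0.43]
[-0.0014934  -0.12219676 -0.03773669]
```

Call:
play_rows(deltas="-0.1 -0.1 -0.1 0 1;0 0 0 0 1;0 0 0 0 1;0 0 0.1 0 1;0 0 0.1 0 1;0 0 0.1 0 1;0 0 0.1 0 1;0 0 0 0 1")

```text
time_s: 17.3
position: [0.6131, 0.2826, 0.0895]
ee_rot: [1.84, 2.532, 0.035]
force: [0.4, 0.5, 0.1]
gripper_width: 0.002
```

```bash
python3 -c "
from h import *
go(*slot(3),.122,18)"
```

```text
tool z [ 0.022  0.011 -1.   ]
now-yaw dx 0.02 dy 0.00 dz -0.00 spin -0.00
final-yaw dx 0.02 dy 0.00 dz -0.00 spin -0.00
at [0.6131 0.2826 0.122 ] yaw 17.98 F [0.37 0.52 0.07] w 0.1 t 17.3 j [ 0.02  0.53 -0.71  1.51  0.36  1.21 -0.43]
```

Call:
play_rows(deltas="0 0 0.1 0 1;0 0 0.1 0 1;0 0 0 0 1")

```text
time_s: 17.6
position: [0.6152, 0.2835, 0.0902]
ee_rot: [1.839, 2.528, 0.041]
force: [0.3, 0.0, -0.9]
gripper_width: 0.005
```

```bash
python3 -c "
from h import *
go(*slot(3),.122,18)"
```

```text
tool z [ 0.028  0.012 -1.   ]
now-yaw dx 0.01 dy -0.09 dz 0.03 spin -0.01
final-yaw dx 0.01 dy -0.09 dz 0.03 spin -0.01
at [0.6152 0.2835 0.1227] yaw 17.95 F [ 0.31  0.03 -0.89] w 0.4 t 17.6 j [ 0.01  0.53 -0.71  1.51  0.36  1.2  -0.43]
```

Call:
play_rows(deltas="0 0 -0.8 0 1;0 0 -0.8 0 1;-0.8 -0.4 -0.6 0 0.4;-1 -0.5 0 0 0.4;-1 -0.5 0 0 0.4;-1 -0.5 0 0 0.4;-1 -0.5 0 0 0.4;-1 -0.5 0 0 0.4;-1 -0.5 0 0 0.4;-1 -0.5 0 0 0.4;-1 -0.5 0 0 0.4;-1 -0.5 0 0 0.4")

```text
time_s: 18.8
position: [0.5707, 0.0084, 0.1415]
ee_rot: [1.828, 2.538, 0.045]
force: [1.3, -0.4, 0.7]
gripper_width: 0.295
```

Call:
play_rows(deltas="-1 -0.5 0 0 0.4;-1 -0.5 0 0 0.4;-1 -0.5 0 0 0.4;-1 -0.5 0 0 0.4;-1 -0.5 0 0 0.4;-1 -0.5 0 -0.8 0.4;-1 -0.6 0 -0.8 0.4;-0.5 -0.5 0 0 0.4;0 0 0 0 0.4;0 0 0 0 0.4")

```text
time_s: 19.8
position: [0.5336, -0.2159, 0.1367]
ee_rot: [1.645, 2.657, 0.041]
force: [0.1, 0.4, -1.3]
gripper_width: 0.297
```

```bash
cat >> h.py <<'E'
PL=dict(A=(.5505,-.2398),B=(.5183,-.2558),C=(.4860,-.2717),D=(.4537,-.2877))
E
python3 -c "
from h import *
go(*PL['B'],.106,26.3)"
```

```text
tool z [ 0.028  0.014 -1.   ]
now-yaw dx -1.15 dy -1.26 dz 2.53 spin 0.04
final-yaw dx -1.16 dy -1.26 dz 2.53 spin 0.04
at [ 0.5336 -0.2159  0.1692] yaw 26.49 F [ 0.14  0.42 -1.32] w 25.8 t 19.8 j [ 0.82  0.25 -0.57  1.72  0.12  1.19  0.68]
```

Call:
play_rows(deltas="-0.6 -0.6 0 0 0.4;-0.6 -0.6 0 0 0.4;0 0 0 0 0.4;0 0 0 0 0.4")

```text
time_s: 20.2
position: [0.5225, -0.2503, 0.1361]
ee_rot: [1.635, 2.663, 0.045]
force: [-0.0, -0.7, 0.0]
gripper_width: 0.302
```

```bash
python3 -c "
from h import *
go(*PL['B'],.106,26.3)"
```

```text
tool z [ 0.029  0.016 -0.999]
now-yaw dx -0.12 dy -0.25 dz 2.50 spin 0.12
final-yaw dx -0.12 dy -0.25 dz 2.50 spin 0.12
at [ 0.5225 -0.2503  0.1686] yaw 26.88 F [-0.03 -0.69  0.01] w 26.2 t 20.2 j [ 0.86  0.26 -0.55  1.71  0.12  1.19  0.75]
```

Call:
play_rows(deltas="-0.1 -0.3 0.4 0.1 0.4;0 0 0.5 0 0.4;0 0 0.5 0 0.4;0 0 0.5 0 0.4;0 0 0.4 0 0.4;0 0 0 0 0.4;0 0 0 0 0.4")

```text
time_s: 20.9
position: [0.519, -0.2498, 0.0716]
ee_rot: [1.642, 2.662, 0.047]
force: [-0.5, 0.1, -0.2]
gripper_width: 0.304
```

```bash
python3 -c "
from h import *
go(*PL['B'],.106,26.3)"
```

```text
tool z [ 0.027  0.019 -0.999]
now-yaw dx -0.20 dy -0.13 dz -0.08 spin 0.07
final-yaw dx -0.20 dy -0.13 dz -0.08 spin 0.07
at [ 0.519  -0.2498  0.1041] yaw 26.67 F [-0.55  0.08 -0.25] w 26.5 t 20.9 j [ 0.85  0.31 -0.54  1.78  0.15  1.07  0.73]
```

Call:
play_rows(deltas="-0.2 -0.15 -0.1 0.1 0.4;0 0 0 0 0.4;0 0 0 0 1;0 0 0 0 1;0 0 0 0 1;0 0 0 0 1;0 0 0 0 1")

```text
time_s: 21.6
position: [0.5185, -0.2578, 0.0761]
ee_rot: [1.654, 2.652, 0.046]
force: [-0.8, -1.2, -0.4]
gripper_width: 0.064
```

```bash
python3 -c "
from h import *
go(*PL['B'],.106,26.3)"
```

```text
tool z [ 0.029  0.016 -0.999]
now-yaw dx 0.07 dy 0.03 dz 0.10 spin -0.04
final-yaw dx 0.07 dy 0.03 dz 0.10 spin -0.04
at [ 0.5185 -0.2578  0.1086] yaw 26.09 F [-0.78 -1.21 -0.41] w 5.6 t 21.6 j [ 0.86  0.31 -0.54  1.77  0.15  1.08  0.73]
```

```bash
cat >> h.py <<'E'
def err(i,d,tLg,offL):
    # plate bottom vs slot i; d tip->bottom, tLg tilt along L at grasp, offL plate centre offset along tool x
    s=robot.get_state();p=np.array(s['position'])+[0,0,ZB];z=R.from_rotvec(s['ee_rot']).as_matrix()[:,2]
    b=p[:2]+N*(z[:2]@N)*d+L*((z[:2]@L-tLg)*d+offL); e=slot(i)-b
    print('slot',i,'need dx %.2f dy %.2f'%(e@L/.025,e@N/.025),'spin %.2f'%((yaw()-18)/5),'bottom z %.4f'%(p[2]-d),'tilt N %.3f L %.3f'%(z[:2]@N,z[:2]@L),'F',np.round(s['force'],1),'w %.1f'%(s['gripper_width']*87),'t %.1f'%s['time_s'])
E
python3 -c "
from h import *
go(*slot(2),.106,18)"
```

```text
tool z [ 0.029  0.016 -0.999]
now-yaw dx 17.95 dy 11.64 dz 0.10 spin 1.62
final-yaw dx 19.41 dy 9.00 dz 0.10 spin 1.62
at [ 0.5185 -0.2578  0.1086] yaw 26.09 F [-0.78 -1.21 -0.41] w 5.6 t 21.6 j [ 0.86  0.31 -0.54  1.77  0.15  1.08  0.73]
```

Call:
play_rows(deltas="0 0 -0.4 0 1;0 0 -0.5 0 1;0 0 -0.5 0 1;0 0 -0.5 0 1;0 0 -0.6 0 1;0 0 -0.8 0 1;0 0 -0.8 0 1;0.5 0 0 0.8 1;1 0.5 0 0.8 1;1 0.5 0 0 1;1 0.5 0 0 1;1 0.5 0 0 1")

```text
time_s: 22.8
position: [0.5264, -0.1387, 0.1978]
ee_rot: [1.847, 2.511, 0.049]
force: [-0.1, 0.6, -1.4]
gripper_width: 0.065
```

```bash
python3 -c "
from h import *
go(*slot(2),.21,18)"
```

```text
tool z [ 0.038  0.011 -0.999]
now-yaw dx 15.06 dy 7.05 dz 0.81 spin -0.13
final-yaw dx 14.98 dy 7.23 dz 0.81 spin -0.13
at [ 0.5264 -0.1387  0.2303] yaw 17.33 F [-0.08  0.63 -1.38] w 5.7 t 22.8 j [ 0.76  0.13 -0.62  1.72  0.06  1.28  0.43]
```

Call:
play_rows(deltas="1 0.5 0 0 1;1 0.5 0 0 1;1 0.5 0 0 1;1 0.5 0 0 1;1 0.5 0 0 1;1 0.5 0 0 1;1 0.5 0 0 1;1 0.5 0 0 1;1 0.5 0 0 1;1 0.5 0 0 1;1 0.5 0 0 1;1 0.4 0 0 1")

```text
time_s: 24.0
position: [0.5809, 0.2061, 0.2195]
ee_rot: [1.839, 2.497, 0.058]
force: [-0.0, -0.0, -0.9]
gripper_width: 0.066
```

Call:
play_rows(deltas="0.8 0.4 0.2 0 1;0.6 0.4 0.3 0 1;0 0 0.3 0 1;0 0 0 0 1;0 0 0 0 1")

```text
time_s: 24.5
position: [0.5902, 0.252, 0.2049]
ee_rot: [1.832, 2.501, 0.065]
force: [0.6, -0.9, -1.0]
gripper_width: 0.064
```

```bash
python3 -c "
from h import *
go(*slot(2),.21,18); err(2,.0966,-.001,.0015)"
```

```text
tool z [ 0.057  0.01  -0.998]
now-yaw dx 0.90 dy -0.03 dz 1.10 spin -0.09
final-yaw dx 0.90 dy -0.03 dz 1.10 spin -0.09
at [0.5902 0.252  0.2374] yaw 17.56 F [ 0.59 -0.91 -1.03] w 5.6 t 24.5 j [ 0.15  0.37 -0.82  1.49  0.3   1.35 -0.39]
slot 2 need dx 0.87 dy -0.25 spin -0.09 bottom z 0.1408 tilt N 0.057 L -0.009 F [ 0.6 -0.9 -1. ] w 5.6 t 24.5
```

Call:
play_rows(deltas="0 0 -1 0 1;0 0 -1 0 1;0 0 -1 0 1;0 0 0 0 1;0 0 0 0 1")

```text
time_s: 25.0
position: [0.5865, 0.2444, 0.2844]
ee_rot: [1.84, 2.491, 0.061]
force: [-0.5, 0.2, -0.3]
gripper_width: 0.069
```

```bash
python3 -c "
from h import *
err(2,.0966,-.001,.0015)"
```

```text
slot 2 need dx 1.13 dy -0.01 spin -0.18 bottom z 0.2203 tilt N 0.058 L -0.013 F [-0.5  0.2 -0.3] w 6.0 t 25.0
```

Call:
play_rows(deltas="0 -1 0 0 1;0 -1 0 0 1;0 -1 0 0 1;0 -1 0 0 1;0 0 0 0 1;0 0 0 0 1")

```text
time_s: 25.6
position: [0.4874, 0.2088, 0.2737]
ee_rot: [1.85, 2.486, 0.052]
force: [0.2, 0.4, -0.9]
gripper_width: 0.065
```

```bash
python3 -c "
from h import *
err(2,.0966,-.001,.0015)"
```

```text
slot 2 need dx 1.27 dy 4.22 spin -0.26 bottom z 0.2096 tilt N 0.052 L -0.015 F [ 0.2  0.4 -0.9] w 5.6 t 25.6
```

Call:
play_rows(deltas="0 0.4 0 0 1;0 0.4 0 0 1;0 0.4 0 0 1;0 0.4 0 0 1;0 0.4 0 0 1;0 0.4 0 0 1;0 0.4 0 0 1;0 0.4 0 0 1;0 0.4 0 0 1;0 0.3 0 0 1;0 0 0 0 1;0 0 0 0 1")

```text
time_s: 26.8
position: [0.593, 0.2397, 0.2754]
ee_rot: [1.857, 2.488, 0.052]
force: [-0.4, 0.4, -0.9]
gripper_width: 0.066
```

```bash
python3 -c "
from h import *
err(2,.0966,-.001,.0015)"
```

```text
slot 2 need dx 1.38 dy -0.17 spin -0.29 bottom z 0.2113 tilt N 0.048 L -0.010 F [-0.4  0.4 -0.9] w 5.7 t 26.8
```

Call:
play_rows(deltas="0 0 1 0 1;0 0 1 0 1;0 0 0 0 1;0 0 0 0 1;0 0 0 0 1;0 0 0 0 1;0 0 0 0 1;0 0 0 0 1")

```text
time_s: 27.6
position: [0.5959, 0.2409, 0.2309]
ee_rot: [1.853, 2.484, 0.06]
force: [0.0, 1.3, -0.8]
gripper_width: 0.066
```

```bash
python3 -c "
from h import *
err(2,.0966,-.001,.0015)"
```

```text
slot 2 need dx 1.38 dy -0.32 spin -0.28 bottom z 0.1668 tilt N 0.056 L -0.012 F [ 0.   1.3 -0.8] w 5.8 t 27.6
```

Call:
play_rows(deltas="0 0 0 0 1;0 0 0 0 1;0 0 0 0 1;0 0 0 0 1;0 0 0 0 1;0 0 0 0 1")

```text
time_s: 28.2
position: [0.596, 0.2411, 0.2314]
ee_rot: [1.853, 2.484, 0.061]
force: [-0.5, 0.7, -1.0]
gripper_width: 0.068
```

```bash
python3 -c "
from h import *
err(2,.0966,-.001,.0015)"
```

```text
slot 2 need dx 1.37 dy -0.33 spin -0.28 bottom z 0.1673 tilt N 0.056 L -0.011 F [-0.5  0.7 -1. ] w 5.9 t 28.2
```

Call:
play_rows(deltas="0 0 -0.4 0 1;0 0 -0.4 0 1;0 0 -0.4 0 1;0 0 -0.4 0 1;0 0 -0.4 0 1;0 0 -0.4 0 1;0 0 0 0 1;0 0 0 0 1")

```text
time_s: 29.0
position: [0.5927, 0.2411, 0.2987]
ee_rot: [1.852, 2.483, 0.065]
force: [-0.1, 0.1, -1.1]
gripper_width: 0.064
```

```bash
python3 -c "
from h import *
err(2,.0966,-.001,.0015)"
```

```text
slot 2 need dx 1.33 dy -0.21 spin -0.28 bottom z 0.2346 tilt N 0.059 L -0.011 F [-0.1  0.1 -1.1] w 5.6 t 29.0
```

Call:
play_rows(deltas="0 -1 0 0 1;0 -1 0 0 1;0 -1 0 0 1;0 -1 0 0 1;0 0 0 0 1;0 0.4 0 0 1;0 0.4 0 0 1;0 0.4 0 0 1;0 0.4 0 0 1;0 0.4 0 0 1;0 0.4 0 0 1;0 0.4 0 0 1")

```text
time_s: 30.2
position: [0.5696, 0.2332, 0.29]
ee_rot: [1.86, 2.486, 0.059]
force: [0.1, 0.3, -0.4]
gripper_width: 0.062
```

Call:
play_rows(deltas="0 -1 0 0 1;0 -1 0 0 1;0 -1 0 0 1;0 0 0 0 1;0 0.4 0 0 1;0 0.4 0 0 1;0 0.4 0 0 1;0 0.4 0 0 1;0 0.4 0 0 1;0 0.4 0 0 1;0 0.4 0 0 1;0 0.4 0 0 1")

```text
time_s: 31.4
position: [0.5881, 0.2387, 0.285]
ee_rot: [1.869, 2.494, 0.061]
force: [0.1, 0.6, -1.7]
gripper_width: 0.071
```

```bash
python3 -c "
from h import *
err(2,.0966,-.001,.0015)"
```

```text
slot 2 need dx 1.31 dy 0.04 spin -0.34 bottom z 0.2209 tilt N 0.046 L 0.003 F [ 0.1  0.6 -1.7] w 6.2 t 31.4
```

Call:
play_rows(deltas="0 -1 0 0 1;0 -1 0 0 1;0 -1 0 0 1;0 -1 0 0 1;0 0 0 0 1;0.1 0.5 0 -0.1 1;0.1 0.5 0 0 1;0.1 0.5 0 -0.1 1;0.1 0.5 0 0 1;0.1 0.5 0 -0.1 1;0.1 0.5 0 0 1;0.1 0.5 0 0 1")

```text
time_s: 32.6
position: [0.5801, 0.2548, 0.2844]
ee_rot: [1.839, 2.515, 0.063]
force: [-0.4, -0.3, 0.1]
gripper_width: 0.063
```

Call:
play_rows(deltas="0 -1 0 0 1;0 -1 0 0 1;0 -1 0 0 1;0 -1 0 0 1;0 0 0 0 1;0.1 0.5 0 0 1;0.1 0.5 0 0 1;0.1 0.5 0 0 1;0.1 0.5 0 0 1;0.1 0.5 0 0 1;0.1 0.5 0 0 1;0 0.5 0 0 1")

```text
time_s: 33.8
position: [0.5789, 0.2683, 0.2822]
ee_rot: [1.849, 2.509, 0.07]
force: [-0.7, -0.4, -0.7]
gripper_width: 0.065
```

Call:
play_rows(deltas="0 -1 0 0 1;0 -1 0 0 1;0 -1 0 0 1;0 -1 0 0 1;0 0 0 0 1;0 0.5 0 0 1;0 0.5 0 0 1;0 0.5 0 0 1;0 0.5 0 0 1;0 0.5 0 0 1;0 0.5 0 0 1;0 0.5 0 0 1")

```text
time_s: 35.0
position: [0.5873, 0.2664, 0.2785]
ee_rot: [1.865, 2.501, 0.079]
force: [0.6, 0.2, -0.9]
gripper_width: 0.066
```

```bash
python3 -c "
from h import *
err(2,.0966,-.001,.0015)"
```

```text
slot 2 need dx 0.21 dy -0.30 spin -0.29 bottom z 0.2144 tilt N 0.054 L 0.012 F [ 0.6  0.2 -0.9] w 5.7 t 35.0
```

Call:
play_rows(deltas="0.2 -0.3 0.4 -0.3 1;0 -0.1 0.5 0 1;0 0 0.5 0 1;0 -0.1 0.5 0 1;0 0 0.5 0 1;0 -0.1 0.5 0 1;0 0 0.5 0 1;0 -0.1 0.4 0 1;0 0 0.3 0 1;0 0 0 0 1;0 0 0 0 1")

```text
time_s: 36.1
position: [0.5766, 0.2685, 0.1634]
ee_rot: [1.835, 2.524, 0.076]
force: [0.3, 0.0, 0.0]
gripper_width: 0.066
```

```bash
python3 -c "
from h import *
err(2,.0966,-.001,.0015)"
```

```text
slot 2 need dx -0.01 dy 0.09 spin -0.01 bottom z 0.0993 tilt N 0.051 L 0.013 F [0.3 0.  0. ] w 5.7 t 36.1
```

Call:
play_rows(deltas="0 0 0.4 0 1;0 0 0.4 0 1;0 0 0.3 0 1;0 0 0.2 0 1;0 0 0.2 0 1;0 0 0 0 1")

```text
time_s: 36.7
position: [0.5791, 0.2701, 0.1234]
ee_rot: [1.835, 2.523, 0.078]
force: [0.6, -0.7, -1.1]
gripper_width: 0.065
```

```bash
python3 -c "
from h import *
err(2,.0966,-.001,.0015)"
```

```text
slot 2 need dx -0.04 dy -0.03 spin -0.02 bottom z 0.0593 tilt N 0.053 L 0.013 F [ 0.6 -0.7 -1.1] w 5.7 t 36.7
```

Call:
play_rows(deltas="0 -0.03 0.2 0 1;0 0 0.2 0 1;0 -0.03 0.2 0 1;0 0 0.2 0 1;0 0 0 0 1")

```text
time_s: 37.2
position: [0.5795, 0.2706, 0.1025]
ee_rot: [1.835, 2.522, 0.082]
force: [0.8, -0.6, -0.5]
gripper_width: 0.063
```

```bash
python3 -c "
from h import *
err(2,.0966,-.001,.0015)"
```

```text
slot 2 need dx -0.05 dy -0.06 spin -0.02 bottom z 0.0384 tilt N 0.055 L 0.013 F [ 0.8 -0.6 -0.5] w 5.5 t 37.2
```

Call:
play_rows(deltas="0 0.15 0 0 1;0 0.1 0 0 1;0 0.1 0 0 1;0 0.1 0 0 1")

```text
time_s: 37.6
position: [0.5887, 0.2738, 0.1027]
ee_rot: [1.835, 2.524, 0.075]
force: [-4.5, -2.5, 1.6]
gripper_width: 0.066
```

```bash
python3 -c "
from h import *
err(2,.0966,-.001,.0015)"
```

```text
slot 2 need dx -0.06 dy -0.43 spin -0.01 bottom z 0.0386 tilt N 0.050 L 0.012 F [-4.5 -2.5  1.6] w 5.8 t 37.6
```

Call:
play_rows(deltas="0 -0.15 0 0 1;0 -0.15 0 0 1;0 -0.02 0.3 0 1;0 -0.02 0.2 0 1;0 -0.02 0.2 0 1;0 0 0.2 0 1;0 0 0.1 0 1;0 0 0.1 0 1")

```text
time_s: 38.4
position: [0.5843, 0.2739, 0.076]
ee_rot: [1.833, 2.521, 0.087]
force: [-2.0, -3.3, 29.7]
gripper_width: 0.066
```

```bash
python3 -c "
from h import *
err(2,.0966,-.001,.0015)"
```

```text
slot 2 need dx -0.12 dy -0.30 spin -0.01 bottom z 0.0119 tilt N 0.059 L 0.014 F [-2.  -3.3 29.7] w 5.8 t 38.4
```

Call:
play_rows(deltas="0 0 0 0 0.72;0 0 0 0 0.72;0 0 0 0 0.72;0 0 -0.3 0 0.72;0 0 -0.5 0 0.72;0 0 -0.5 0 0.72;0 0 -0.6 0 0.72;0 0 -0.6 0 0.4;-0.4 -0.2 -0.4 0 0.4;-0.6 -0.3 0 0 0.4;-0.6 -0.3 0 0 0.4;-0.6 -0.3 0 0 0.4")

```text
time_s: 39.6
position: [0.5719, 0.2111, 0.1571]
ee_rot: [1.826, 2.522, 0.097]
force: [0.5, -0.8, 0.5]
gripper_width: 0.296
```

Call:
play_rows(deltas="-0.7 -0.35 0 0 0.4;-0.7 -0.35 0 0 0.4;-0.7 -0.35 0 0 0.4;-0.7 -0.35 0 0 0.4;-0.7 -0.35 0 0 0.4;-0.7 -0.35 0 0 0.4;-0.7 -0.35 0 0 0.4;-0.7 -0.35 0 0 0.4;-0.7 -0.35 0 0 0.4;-0.7 -0.35 0 0 0.4;-0.7 -0.35 0 0 0.4;-0.7 -0.35 0 0 0.4")

```text
time_s: 40.8
position: [0.5334, -0.0399, 0.1555]
ee_rot: [1.828, 2.509, 0.093]
force: [-0.6, 0.3, 0.3]
gripper_width: 0.296
```

Call:
play_rows(deltas="-0.7 -0.35 0 0 0.4;-0.7 -0.35 0 -0.4 0.4;-0.7 -0.35 0 -0.4 0.4;-0.7 -0.35 0 -0.4 0.4;-0.7 -0.35 0 -0.4 0.4;-0.6 -0.35 0 0 0.4;-0.5 -0.35 0 0 0.4;0 0 0 0 0.4;0 0 0 0 0.4")

```text
time_s: 41.7
position: [0.5137, -0.183, 0.157]
ee_rot: [1.647, 2.619, 0.083]
force: [0.2, 0.1, -0.7]
gripper_width: 0.3
```

```bash
python3 -c "
from h import *
go(*PL['C'],.106,26.3)"
```

```text
tool z [ 0.068  0.02  -0.997]
now-yaw dx -2.72 dy -2.54 dz 3.34 spin -0.12
final-yaw dx -2.69 dy -2.56 dz 3.34 spin -0.12
at [ 0.5137 -0.183   0.1895] yaw 25.70 F [ 0.21  0.14 -0.66] w 26.1 t 41.7 j [ 0.97  0.16 -0.75  1.79  0.08  1.18  0.66]
```

Call:
play_rows(deltas="-0.7 -0.6 0 -0.1 0.4;-0.7 -0.7 0 0 0.4;-0.7 -0.7 0 0 0.4;-0.5 -0.6 0 0 0.4;0 0 0 0 0.4;0 0 0 0 0.4")

```text
time_s: 42.3
position: [0.4852, -0.2655, 0.1555]
ee_rot: [1.622, 2.631, 0.084]
force: [-0.1, 0.8, -0.9]
gripper_width: 0.299
```

```bash
python3 -c "
from h import *
go(*PL['C'],.106,26.3)"
```

```text
tool z [ 0.071  0.021 -0.997]
now-yaw dx -0.23 dy -0.08 dz 3.28 spin 0.08
final-yaw dx -0.23 dy -0.08 dz 3.28 spin 0.08
at [ 0.4852 -0.2655  0.188 ] yaw 26.72 F [-0.12  0.81 -0.91] w 26.0 t 42.3 j [ 1.08  0.18 -0.69  1.77  0.07  1.18  0.84]
```

Call:
play_rows(deltas="-0.2 -0.2 0.4 0.1 0.4;0 0 0.5 0 0.4;0 -0.1 0.5 0 0.4;0 0 0.5 0 0.4;0 0 0.5 0 0.4;0 0 0.4 0 0.4;0 0 0.4 0 0.4;0 0 0.1 0 0.4;0 0 0 0 0.4")

```text
time_s: 43.2
position: [0.4878, -0.2663, 0.064]
ee_rot: [1.627, 2.632, 0.087]
force: [-0.2, -0.8, -0.3]
gripper_width: 0.302
```

```bash
python3 -c "
from h import *
go(*PL['C'],.106,26.3)"
```

```text
tool z [ 0.069  0.024 -0.997]
now-yaw dx -0.16 dy -0.16 dz -0.38 spin 0.05
final-yaw dx -0.16 dy -0.16 dz -0.38 spin 0.05
at [ 0.4878 -0.2663  0.0965] yaw 26.55 F [-0.17 -0.84 -0.31] w 26.3 t 43.2 j [ 1.05  0.28 -0.67  1.86  0.15  1.01  0.79]
```

Call:
play_rows(deltas="0 0.3 0 0 0.4;0 0.2 0 0 0.4;0 0.15 0 0 0.4;0 0.15 0 0 0.4;0 0.15 0 0 0.4")

```text
time_s: 43.7
position: [0.4995, -0.2612, 0.0648]
ee_rot: [1.644, 2.638, 0.065]
force: [-15.2, -2.8, 8.5]
gripper_width: 0.302
```

```bash
python3 -c "
from h import *
go(*PL['C'],.106,26.3)"
```

```text
tool z [ 0.05   0.018 -0.999]
now-yaw dx -0.14 dy -0.67 dz -0.35 spin -0.03
final-yaw dx -0.14 dy -0.67 dz -0.35 spin -0.03
at [ 0.4995 -0.2612  0.0973] yaw 26.17 F [-15.19  -2.82   8.46] w 26.3 t 43.7 j [ 1.01  0.3  -0.67  1.83  0.18  1.03  0.73]
```

Call:
play_rows(deltas="0 0.15 0 0 0.4;0 0.15 0 0 0.4;0 0.15 0 0 0.4;0 0.15 0 0 0.4")

```text
time_s: 44.1
position: [0.4986, -0.2615, 0.0645]
ee_rot: [1.666, 2.649, 0.034]
force: [-15.0, -3.2, 6.0]
gripper_width: 0.301
```

```bash
python3 -c "
from h import *
go(*PL['C'],.106,26.3)"
```

```text
tool z [ 0.022  0.012 -1.   ]
now-yaw dx -0.15 dy -0.63 dz -0.36 spin -0.13
final-yaw dx -0.14 dy -0.63 dz -0.36 spin -0.13
at [ 0.4986 -0.2615  0.097 ] yaw 25.66 F [-14.98  -3.24   6.05] w 26.2 t 44.1 j [ 0.98  0.32 -0.66  1.81  0.2   1.06  0.7 ]
```

Call:
play_rows(deltas="0 0.15 0 0 0.4;0 0.15 0 0 0.4;0 0.15 0 0 0.4;0 0.15 0 0 0.4;0 0.15 0 0 0.4;0 0.15 0 0 0.4;0 -0.3 0 0 0.4;-0.15 -0.3 -0.2 -0.1 0.4;0 0 -0.15 0 0.4;0 0 0 0 0.4;0 0 0 0 0.4")

```text
time_s: 45.2
position: [0.487, -0.2728, 0.0755]
ee_rot: [-1.67, -2.644, 0.014]
force: [0.6, 0.5, -0.5]
gripper_width: 0.303
```

```bash
python3 -c "
from h import *
go(*PL['C'],.106,26.3)"
```

```text
tool z [-0.016 -0.    -1.   ]
now-yaw dx 0.06 dy -0.02 dz 0.08 spin -0.17
final-yaw dx 0.06 dy -0.02 dz 0.08 spin -0.17
at [ 0.487  -0.2728  0.108 ] yaw 25.44 F [ 0.57  0.52 -0.49] w 26.4 t 45.2 j [ 0.98  0.32 -0.65  1.79  0.22  1.12  0.7 ]
```

Call:
play_rows(deltas="0.05 0 0.05 -0.1 0.4;0 0 0 0 1;0 0 0 0 1;0 0 0 0 1;0 0 0 0 1;0 0 0 0 1")

```text
time_s: 45.8
position: [0.4867, -0.271, 0.074]
ee_rot: [-1.656, -2.653, 0.014]
force: [-1.8, -1.0, 1.4]
gripper_width: 0.063
```

```bash
python3 -c "
from h import *
go(*PL['C'],.106,26.3); go(*slot(1),.106,18)"
```

```text
tool z [-0.017 -0.    -1.   ]
now-yaw dx -0.01 dy -0.04 dz 0.02 spin -0.05
final-yaw dx -0.01 dy -0.04 dz 0.02 spin -0.05
at [ 0.4867 -0.271   0.1065] yaw 26.06 F [-1.79 -1.01  1.43] w 5.5 t 45.8 j [ 0.98  0.32 -0.65  1.79  0.22  1.12  0.71]
tool z [-0.017 -0.    -1.   ]
now-yaw dx 18.05 dy 11.74 dz 0.02 spin 1.61
final-yaw dx 19.52 dy 9.10 dz 0.02 spin 1.61
at [ 0.4867 -0.271   0.1065] yaw 26.06 F [-1.79 -1.01  1.43] w 5.5 t 45.8 j [ 0.98  0.32 -0.65  1.79  0.22  1.12  0.71]
```

Call:
play_rows(deltas="0 0 -0.4 0 1;0 0 -0.5 0 1;0 0 -0.5 0 1;0 0 -0.5 0 1;0 0 -0.5 0 1;0 0 -0.6 0 1;0 0 -0.6 0 1;0 0 -0.5 0 1;0.4 0.2 0 0.4 1;0.6 0.3 0 0.4 1;0.7 0.35 0 0.4 1;0.7 0.35 0 0.3 1")

```text
time_s: 47.0
position: [0.4945, -0.2053, 0.1907]
ee_rot: [-1.842, -2.536, 0.014]
force: [0.6, 0.2, -0.9]
gripper_width: 0.066
```

Call:
play_rows(deltas="0.7 0.33 0 0 1;0.7 0.33 0 0 1;0.7 0.33 0 0 1;0.7 0.33 0 0 1;0.7 0.33 0 0 1;0.7 0.33 0 0 1;0.7 0.33 0 0 1;0.7 0.33 0 0 1;0.7 0.33 0 0 1;0.7 0.33 0 0 1;0.7 0.33 0 0 1;0.7 0.33 0 0 1")

```text
time_s: 48.2
position: [0.5255, 0.0352, 0.1988]
ee_rot: [1.847, 2.541, -0.014]
force: [-0.2, 0.1, -0.5]
gripper_width: 0.066
```

```bash
python3 -c "
from h import *
go(*slot(1),.21,18)"
```

```text
tool z [-0.005 -0.007 -1.   ]
now-yaw dx 8.35 dy 3.83 dz 0.85 spin -0.01
final-yaw dx 8.35 dy 3.84 dz 0.85 spin -0.01
at [0.5255 0.0352 0.2313] yaw 17.97 F [-0.2   0.11 -0.48] w 5.7 t 48.2 j [ 0.64  0.16 -0.87  1.71  0.14  1.33  0.05]
```

Tilt is now near zero. d = 0.0945, tLg ≈ 0.0075, offL ≈ 0.

Call:
play_rows(deltas="0.7 0.32 0 0 1;0.7 0.32 0 0 1;0.7 0.32 0 0 1;0.7 0.32 0 0 1;0.7 0.32 0 0 1;0.7 0.32 0 0 1;0.7 0.32 0.1 0 1;0.7 0.32 0.2 0 1;0.7 0.32 0.2 0 1;0.7 0.32 0.2 0 1;0.4 0.2 0.2 0 1;0 0 0 0 1")

```text
time_s: 49.4
position: [0.5504, 0.2482, 0.1823]
ee_rot: [1.843, 2.539, -0.01]
force: [-0.3, -0.3, -2.1]
gripper_width: 0.066
```

```bash
python3 -c "
from h import *
err(1,.0945,.0075,.000)"
```

```text
slot 1 need dx 0.61 dy 0.26 spin 0.01 bottom z 0.1203 tilt N -0.002 L -0.007 F [-0.3 -0.3 -2.1] w 5.8 t 49.4
```

Call:
play_rows(deltas="0.6 0.25 0 0 1;0 0 0.3 0 1;0 0 0.4 0 1;0 0 0.4 0 1;0 0 0.4 0 1;0 0 0.2 0 1;0 0 0 0 1")

```text
time_s: 50.1
position: [0.553, 0.2571, 0.1361]
ee_rot: [1.849, 2.532, -0.016]
force: [-0.0, -0.0, -1.2]
gripper_width: 0.063
```

```bash
python3 -c "
from h import *
err(1,.0945,.0075,.000)"
```

```text
slot 1 need dx 0.32 dy 0.06 spin -0.06 bottom z 0.0741 tilt N -0.004 L -0.011 F [-0.  -0.  -1.2] w 5.5 t 50.1
```

Call:
play_rows(deltas="0.3 0.05 0 -0.05 1;0 0 0 0 1;0.05 0.02 0.2 0 1;0 0 0.2 0 1;0 0 0.2 0 1;0 0 0.2 0 1;0 0 0.1 0 1")

```text
time_s: 50.8
position: [0.5525, 0.2671, 0.1127]
ee_rot: [1.842, 2.536, -0.013]
force: [-0.2, 0.5, -0.6]
gripper_width: 0.066
```

```bash
python3 -c "
from h import *
err(1,.0945,.0075,.000)"
```

```text
slot 1 need dx -0.07 dy -0.05 spin 0.00 bottom z 0.0507 tilt N -0.003 L -0.011 F [-0.2  0.5 -0.6] w 5.8 t 50.8
```

Call:
play_rows(deltas="-0.05 -0.05 0.3 0 1;0 0 0.3 0 1;0 0 0.3 0 1;0 0 0.2 0 1;0 0 0.2 0 1;0 0 0.1 0 1;0 0 0.1 0 1")

```text
time_s: 51.5
position: [0.5532, 0.2655, 0.0739]
ee_rot: [1.842, 2.534, -0.009]
force: [-0.2, -5.1, 31.4]
gripper_width: 0.071
```

```bash
python3 -c "
from h import *
err(1,.0945,.0075,.000)"
```

```text
slot 1 need dx -0.00 dy -0.07 spin -0.00 bottom z 0.0119 tilt N 0.001 L -0.011 F [-0.2 -5.1 31.4] w 6.2 t 51.5
```

Call:
play_rows(deltas="0 0 0 0 0.72;0 0 0 0 0.72;0 0 0 0 0.72;0 0 -0.3 0 0.72;0 0 -0.5 0 0.72;0 0 -0.5 0 0.72;0 0 -0.6 0 0.72;0 0 -0.6 0 0.4;-0.4 -0.2 -0.4 0 0.4;-0.6 -0.3 0 0 0.4;-0.7 -0.37 0 0 0.4;-0.7 -0.37 0 0 0.4")

```text
time_s: 52.7
position: [0.5426, 0.1999, 0.1585]
ee_rot: [1.834, 2.535, -0.0]
force: [0.4, 0.0, 1.1]
gripper_width: 0.296
```

Call:
play_rows(deltas="-0.7 -0.37 0 0 0.4;-0.7 -0.37 0 0 0.4;-0.7 -0.37 0 0 0.4;-0.7 -0.37 0 0 0.4;-0.7 -0.37 0 0 0.4;-0.7 -0.37 0 0 0.4;-0.7 -0.37 0 0 0.4;-0.7 -0.37 0 0 0.4;-0.7 -0.37 0 0 0.4;-0.7 -0.37 0 0 0.4;-0.7 -0.37 0 0 0.4;-0.7 -0.37 0 0 0.4")

```text
time_s: 53.9
position: [0.4979, -0.0525, 0.1689]
ee_rot: [1.836, 2.522, -0.004]
force: [0.3, 0.1, -0.5]
gripper_width: 0.301
```

Call:
play_rows(deltas="-0.7 -0.37 0 0 0.4;-0.7 -0.37 0 0 0.4;-0.7 -0.37 0 -0.4 0.4;-0.7 -0.37 0 -0.4 0.4;-0.7 -0.37 0 -0.4 0.4;-0.7 -0.37 0 -0.4 0.4;-0.7 -0.37 0 0 0.4;-0.7 -0.37 0 0 0.4;-0.6 -0.4 0 0 0.4;0 0 0 0 0.4;0 0 0 0 0.4")

```text
time_s: 55.0
position: [0.4707, -0.2425, 0.1797]
ee_rot: [1.656, 2.635, -0.013]
force: [-0.2, 0.5, -0.5]
gripper_width: 0.303
```

```bash
python3 -c "
from h import *
go(*PL['D'],.106,26.3)"
```

```text
tool z [ 0.02  -0.023 -1.   ]
now-yaw dx -1.33 dy -1.39 dz 4.25 spin -0.12
final-yaw dx -1.32 dy -1.41 dz 4.25 spin -0.12
at [ 0.4707 -0.2425  0.2122] yaw 25.72 F [-0.21  0.47 -0.47] w 26.4 t 55.0 j [ 1.02  0.12 -0.68  1.77  0.1   1.25  0.76]
```

Call:
play_rows(deltas="-0.6 -0.7 0 -0.1 0.4;-0.6 -0.7 0 0 0.4;0 0 0.4 0 0.4;0 0 0.6 0 0.4;0 0 0.6 0 0.4;0 0 0.5 0 0.4;0 0 0 0 0.4;0 0 0 0 0.4")

```text
time_s: 55.8
position: [0.4549, -0.2784, 0.1252]
ee_rot: [1.63, 2.651, -0.011]
force: [-0.4, -0.0, 0.3]
gripper_width: 0.3
```

```bash
python3 -c "
from h import *
go(*PL['D'],.106,26.3)"
```

```text
tool z [ 0.021 -0.021 -1.   ]
now-yaw dx -0.31 dy -0.21 dz 2.07 spin 0.11
final-yaw dx -0.31 dy -0.21 dz 2.07 spin 0.11
at [ 0.4549 -0.2784  0.1577] yaw 26.83 F [-0.37 -0.04  0.32] w 26.1 t 55.8 j [ 1.05  0.17 -0.65  1.83  0.13  1.15  0.83]
```

Call:
play_rows(deltas="-0.25 -0.23 0 0.1 0.4;0 0 0.4 0 0.4;0 0 0.5 0 0.4;0 0 0.5 0 0.4;0 0 0.4 0 0.4;0 0 0.1 0 0.4;0 0 0 0 0.4")

```text
time_s: 56.5
position: [0.4539, -0.2882, 0.074]
ee_rot: [1.642, 2.643, -0.011]
force: [0.0, 0.7, -0.2]
gripper_width: 0.302
```

```bash
python3 -c "
from h import *
go(*PL['D'],.106,26.3)"
```

```text
tool z [ 0.022 -0.022 -1.   ]
now-yaw dx 0.02 dy 0.00 dz 0.02 spin 0.00
final-yaw dx 0.02 dy 0.00 dz 0.02 spin 0.00
at [ 0.4539 -0.2882  0.1065] yaw 26.30 F [ 0.05  0.69 -0.16] w 26.3 t 56.5 j [ 1.04  0.24 -0.63  1.88  0.17  1.05  0.8 ]
```

Call:
play_rows(deltas="0 0 0 0 1;0 0 0 0 1;0 0 0 0 1;0 0 0 0 1;0 0 0 0 1")

```text
time_s: 57.0
position: [0.4541, -0.2885, 0.0748]
ee_rot: [1.642, 2.643, -0.012]
force: [-1.6, -0.5, -1.2]
gripper_width: 0.066
```

Call:
play_rows(deltas="0 0 -0.4 0 1;0 0 -0.5 0 1;0 0 -0.5 0 1;0 0 -0.5 0 1;0 0 -0.5 0 1;0 0 -0.6 0 1;0 0 -0.6 0 1;0 0 -0.5 0 1;0.4 0.2 0 0.4 1;0.6 0.3 0 0.4 1;0.7 0.35 0 0.4 1;0.7 0.35 0 0.4 1")

```text
time_s: 58.2
position: [0.4575, -0.2204, 0.191]
ee_rot: [1.828, 2.507, -0.008]
force: [1.2, 0.7, -1.9]
gripper_width: 0.067
```

Call:
play_rows(deltas="0.7 0.33 0 0 1;0.7 0.33 0 0 1;0.7 0.33 0 0 1;0.7 0.33 0 0 1;0.7 0.33 0 0 1;0.7 0.33 0 0 1;0.7 0.33 0 0 1;0.7 0.33 0 0 1;0.7 0.33 0 0 1;0.7 0.33 0 0 1;0.7 0.33 0 0 1;0.7 0.33 0 0 1")

```text
time_s: 59.4
position: [0.4893, 0.0203, 0.1942]
ee_rot: [1.824, 2.5, -0.01]
force: [0.8, 0.4, -0.8]
gripper_width: 0.063
```

```bash
python3 -c "
from h import *
go(*slot(0),.21,18)"
```

```text
tool z [ 0.034 -0.033 -0.999]
now-yaw dx 8.49 dy 4.08 dz 0.67 spin -0.04
final-yaw dx 8.47 dy 4.12 dz 0.67 spin -0.04
at [0.4893 0.0203 0.2267] yaw 17.78 F [ 0.78  0.42 -0.83] w 5.4 t 59.4 j [ 0.77  0.03 -0.93  1.83  0.06  1.27  0.13]
```

Call:
play_rows(deltas="0.7 0.34 0 0 1;0.7 0.34 0 0 1;0.7 0.34 0 0 1;0.7 0.34 0 0 1;0.7 0.34 0 0 1;0.7 0.34 0 0 1;0.7 0.34 0 0 1;0.7 0.34 0 0 1;0.7 0.34 0.2 0 1;0.7 0.34 0.2 0 1;0.7 0.2 0.2 0 1;0 0 0 0 1")

```text
time_s: 60.6
position: [0.5185, 0.2416, 0.1809]
ee_rot: [1.821, 2.495, -0.007]
force: [-0.2, 0.1, -0.3]
gripper_width: 0.063
```

```bash
python3 -c "
from h import *
err(0,.0953,-.0295,.0005)"
```

```text
slot 0 need dx 0.45 dy 0.17 spin -0.04 bottom z 0.1181 tilt N 0.027 L -0.045 F [-0.2  0.1 -0.3] w 5.5 t 60.6
```

Call:
play_rows(deltas="0.5 0.12 0 -0.05 1;0 0 0.3 0 1;0 0 0.4 0 1;0 0 0.4 0 1;0 0 0.4 0 1;0 0 0.2 0 1;0 0 0 0 1")

```text
time_s: 61.3
position: [0.5213, 0.2485, 0.1356]
ee_rot: [1.82, 2.494, -0.008]
force: [0.7, 2.2, -0.4]
gripper_width: 0.064
```

```bash
python3 -c "
from h import *
err(0,.0953,-.0295,.0005)"
```

```text
slot 0 need dx 0.23 dy -0.03 spin -0.04 bottom z 0.0728 tilt N 0.028 L -0.047 F [ 0.7  2.2 -0.4] w 5.6 t 61.3
```

Call:
play_rows(deltas="0.23 -0.03 0 0 1;0 0 0 0 1;0.02 -0.02 0.2 0 1;0.02 0 0.2 0 1;0.02 -0.02 0.2 0 1;0 0 0.2 0 1;0 0 0 0 1")

```text
time_s: 62.0
position: [0.5183, 0.254, 0.114]
ee_rot: [1.819, 2.492, -0.009]
force: [1.3, 1.0, -2.7]
gripper_width: 0.066
```

```bash
python3 -c "
from h import *
err(0,.0953,-.0295,.0005)"
```

```text
slot 0 need dx -0.01 dy 0.02 spin -0.04 bottom z 0.0512 tilt N 0.028 L -0.049 F [ 1.3  1.  -2.7] w 5.8 t 62.0
```

Call:
play_rows(deltas="0.02 0 0.3 0 1;0.02 -0.02 0.3 0 1;0.02 0 0.3 0 1;0.02 -0.02 0.2 0 1;0.01 0 0.2 0 1;0 0 0.1 0 1;0 0 0.1 0 1")

```text
time_s: 62.7
position: [0.5204, 0.2549, 0.0747]
ee_rot: [1.819, 2.49, -0.004]
force: [0.4, -5.0, 27.1]
gripper_width: 0.065
```

```bash
python3 -c "
from h import *
err(0,.0953,-.0295,.0005)"
```

```text
slot 0 need dx -0.02 dy -0.09 spin -0.05 bottom z 0.0119 tilt N 0.032 L -0.049 F [ 0.4 -5.  27.1] w 5.7 t 62.7
```

Call:
play_rows(deltas="0 0 0 0 0.72;0 0 0 0 0.72;0 0 0 0 0.72;0 0 -0.3 0 0.72;0 0 -0.6 0 0.72;0 0 -0.7 0 0.72;0 0 -0.7 0 0.72;0 0 -0.6 0 0;0 0 -0.4 0 0;0 -0.5 0 0 0;0 -0.7 0 0 -0.2;0 -0.7 0 0 -0.2")

```text
time_s: 63.9
position: [0.4701, 0.245, 0.165]
ee_rot: [1.819, 2.492, -0.002]
force: [-0.4, -0.3, 1.3]
gripper_width: 0.508
```

Call:
play_rows(deltas="0 -0.7 0 0 -0.2;0 -0.7 0 0 -0.2;0 -0.7 0 0 -0.2;0 0 0 0 -0.2;0 0 0 0 -0.2")

```text
time_s: 64.4
position: [0.417, 0.2282, 0.1649]
ee_rot: [1.816, 2.489, -0.004]
force: [-0.2, 0.2, 0.2]
gripper_width: 0.599
```

```bash
python3 -c "
from h import *
go(*slot(0),.2,18)
s=snap('scene','s9.png');t=snap('top','t9.png')
f=lambda im,x,y,w,h,W,H:cv2.resize(im[y:y+h,x:x+w],(W,H),interpolation=cv2.INTER_CUBIC)
cv2.imwrite('pics/c9.png',np.vstack([np.hstack([f(s,240,140,240,144,400,240),f(t,160,180,240,144,400,240)]),f(s,380,150,120,54,800,360)]))
# lid bar in top and scene
for n,im,(x,y,w,h) in(('top',t,(270,195,90,110)),('scene',s,(250,180,110,80))):
    m=(im.max(2)<30).astype(np.uint8)[y:y+h,x:x+w]
    for c in cv2.findContours(m,0,1)[0]:
        if cv2.contourArea(c)>40:
            r=cv2.minAreaRect(c);b=cv2.boxPoints(r)+[x,y]; P=onz(n,b,.083)[:,:2]; e=[P[i]-P[(i+1)%4] for i in(0,1)]; k=max(e,key=np.linalg.norm)
            print(n,cv2.contourArea(c),'ctr z.083',onz(n,[b.mean(0)],.083)[0].round(4),'z.07',onz(n,[b.mean(0)],.07)[0].round(4),'len',np.linalg.norm(k).round(4),min(map(np.linalg.norm,e)).round(4),'ang',np.degrees(np.arctan2(k[1],k[0])).round(1)%180)
m=((t.max(2)<100)&(t.max(2)-t.min(2).astype(int)<14)).astype(np.uint8)[205:300,265:365]
m=cv2.morphologyEx(m,cv2.MORPH_OPEN,np.ones((3,3),np.uint8))
for c in cv2.findContours(m,0,1)[0]:
    if cv2.contourArea(c)>800:
        e=cv2.fitEllipse(c);q=np.array(e[0])+[265,205];print('lid',e[1],onz('top',[q],.03)[0].round(4))
"
```

```text
tool z [ 0.047 -0.038 -0.998]
now-yaw dx -0.32 dy 4.30 dz -0.10 spin -0.04
final-yaw dx -0.33 dy 4.30 dz -0.10 spin -0.04
at [0.417  0.2282 0.1974] yaw 17.82 F [-0.17  0.19  0.2 ] w 52.1 t 64.4 j [ 0.48  0.04 -1.12  1.88  0.1   1.23 -0.37]
scene 107.5 ctr z.083 [ 0.5226 -0.0246  0.083 ] z.07 [ 0.5121 -0.0239  0.07  ] len 0.0842 0.0137 ang 107.9
```

View pics/c9.png

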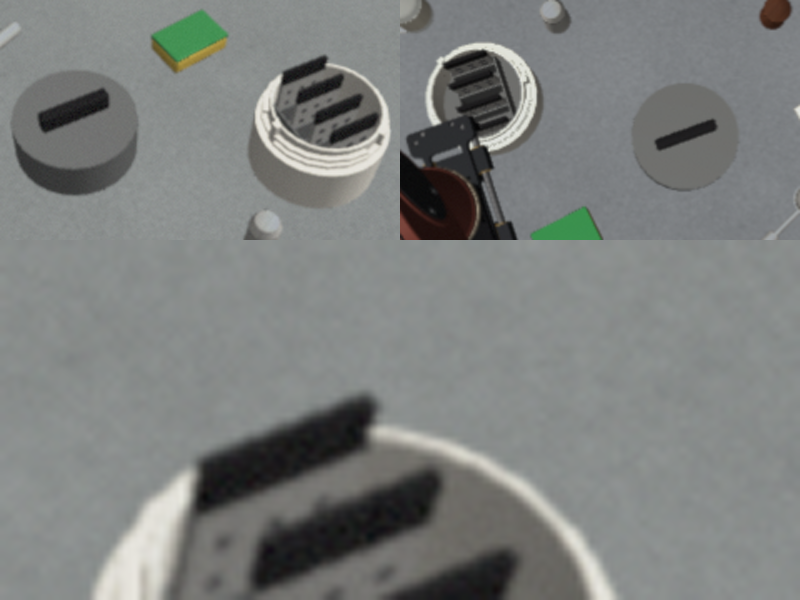

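```bash
cat >> h.py <<'E'
def lidtop(im,zb=.083,zl=.05):
    g=im.max(2); m0=((g<105)&(g>70)&(im.max(2).astype(int)-im.min(2)<10)).astype(np.uint8)
    m=(g<45).astype(np.uint8); m[:, :280]=0; m[:200]=0; m[320:]=0; m[:,400:]=0
    for c in cv2.findContours(m,0,1)[0]:
        if 60<cv2.contourArea(c)<400:
            r=cv2.minAreaRect(c);b=cv2.boxPoints(r);P=onz('top',b,zb)[:,:2];e=[P[i]-P[(i+1)%4] for i in(0,1)];k=max(e,key=np.linalg.norm)
            print('bar px',np.round(r[0],1),'ctr',P.mean(0).round(4),'len',np.linalg.norm(k).round(4),min(map(np.linalg.norm,e)).round(4),'ang',np.degrees(np.arctan2(k[1],k[0])).round(1)%180)
E
python3 -c "
from h import *
t=cv2.imread('pics/t9.png'); lidtop(t)
s=cv2.imread('pics/s9.png'); print(t[250,310],t[240,345],t[262,331],t[300,330])
P=onz('top',[[331.6,261.0],[160+(686-400)*.6,180+135*.6]],.083);print(P)
go(.52,-.024,.19,18)"
```

```text
bar px [331.1 260.4] ctr [ 0.5051 -0.0239] len 0.0867 0.0148 ang 108.6
[108 111 110] [107 110 110] [31 30 31] [129 126 123]
[[ 0.50356191 -0.02479613  0.083     ]
 [ 0.50356191 -0.02479613  0.083     ]]
tool z [ 0.046 -0.037 -0.998]
now-yaw dx -10.89 dy 0.82 dz 0.29 spin -0.03
final-yaw dx -10.89 dy 0.80 dz 0.29 spin -0.03
at [0.417  0.2288 0.1972] yaw 17.86 F [-0.34 -0.09 -0.39] w 51.9 t 64.5 j [ 0.48  0.04 -1.12  1.88  0.1   1.23 -0.37]
```

Call:
play_rows(deltas="-0.6 0 0 0 -0.1;-0.8 0 0 0 -0.1;-0.8 0 0 0 -0.1;-0.8 0 0 0 -0.1;-0.8 0 0 0 -0.1;-0.8 0 0 0 -0.1;-0.8 0 0 0 -0.1;-0.8 0 0 0 -0.1;-0.8 0 0 0 -0.1;-0.8 0 0 0 -0.1;-0.8 0 0 0 -0.1;-0.8 0 0 0 -0.1")

```text
time_s: 65.7
position: [0.4981, 0.0031, 0.1747]
ee_rot: [1.811, 2.508, 0.008]
force: [0.3, 0.3, -0.0]
gripper_width: 0.552
```

Call:
play_rows(deltas="-0.4 0.2 0 0 -0.1;0 0 0 0 -0.1;0 0 0.4 0 -0.1;0 0 0.6 0 -0.1;0 0 0.6 0 -0.1;0 0 0.5 0 -0.1;0 0 0 0 -0.1;0 0 0 0 -0.1")

```text
time_s: 66.5
position: [0.5085, -0.0034, 0.1158]
ee_rot: [1.811, 2.515, 0.009]
force: [-0.2, 0.2, -0.5]
gripper_width: 0.55
```

```bash
python3 -c "
from h import *
go(.508,-.024,.066,18.6)"
```

```text
tool z [ 0.038 -0.02  -0.999]
now-yaw dx -0.78 dy -0.28 dz 3.29 spin -0.02
final-yaw dx -0.78 dy -0.28 dz 3.29 spin -0.02
at [ 0.5085 -0.0034  0.1483] yaw 18.50 F [-0.19  0.25 -0.54] w 47.9 t 66.5 j [ 0.71  0.15 -0.87  1.9   0.15  1.12  0.11]
```

Call:
play_rows(deltas="-0.65 -0.35 0 0 -0.1;0 0 0.5 0 -0.1;0 0 0.6 0 -0.1;0 0 0.6 0 -0.1;0 0 0.6 0 -0.1;0 0 0.4 0 -0.1;0 0 0 0 -0.1;0 0 0 0 -0.1")

```text
time_s: 67.3
position: [0.5083, -0.0193, 0.0434]
ee_rot: [1.807, 2.519, 0.012]
force: [0.4, -0.1, 0.0]
gripper_width: 0.551
```

```bash
python3 -c "
from h import *
go(.508,-.024,.066,18.6)"
```

```text
tool z [ 0.038 -0.018 -0.999]
now-yaw dx -0.17 dy -0.07 dz 0.39 spin 0.03
final-yaw dx -0.17 dy -0.07 dz 0.39 spin 0.03
at [ 0.5083 -0.0193  0.0759] yaw 18.73 F [ 0.38 -0.12  0.  ] w 47.9 t 67.3 j [ 0.69  0.25 -0.83  1.98  0.25  0.98  0.07]
```

Call:
play_rows(deltas="-0.17 -0.07 0.15 0 -0.1;0 0 0.15 0 -0.1;0 0 0.1 0 0;0 0 0 0 0.4;0 0 0 0 0.6;0 0 0 0 1;0 0 0 0 1;0 0 0 0 1;0 0 0 0 1;0 0 0 0 1", newtons=40)

```text
time_s: 68.3
position: [0.5095, -0.0247, 0.0345]
ee_rot: [1.806, 2.517, 0.012]
force: [-0.8, 0.3, 0.4]
gripper_width: 0.182
```

```bash
python3 -c "
from h import *
go(.508,-.024,.066,18.6);go(*C,.22,18.6)"
```

```text
tool z [ 0.041 -0.019 -0.999]
now-yaw dx 0.05 dy -0.05 dz 0.04 spin 0.02
final-yaw dx 0.05 dy -0.05 dz 0.04 spin 0.02
at [ 0.5095 -0.0247  0.067 ] yaw 18.71 F [-0.75  0.27  0.41] w 15.9 t 68.3 j [ 0.69  0.26 -0.82  1.98  0.26  0.96  0.06]
tool z [ 0.041 -0.019 -0.999]
now-yaw dx 10.36 dy 5.95 dz -6.12 spin 0.02
final-yaw dx 10.37 dy 5.93 dz -6.12 spin 0.02
at [ 0.5095 -0.0247  0.067 ] yaw 18.71 F [-0.75  0.27  0.41] w 15.9 t 68.3 j [ 0.69  0.26 -0.82  1.98  0.26  0.96  0.06]
```

Call:
play_rows(deltas="0 0 -0.4 0 1;0 0 -0.5 0 1;0 0 -0.5 0 1;0 0 -0.6 0 1;0 0 -0.6 0 1;0 0 -0.6 0 1;0 0 -0.6 0 1;0 0 -0.6 0 1;0 0 -0.6 0 1;0 0 -0.5 0 1;0.4 0.2 0 0 1;0.6 0.4 0 0 1")

```text
time_s: 69.5
position: [0.5104, 0.0072, 0.1874]
ee_rot: [1.803, 2.509, 0.015]
force: [0.1, 0.6, -2.1]
gripper_width: 0.183
```

Call:
play_rows(deltas="0.7 0.4 0 0 1;0.7 0.4 0 0 1;0.7 0.4 0 0 1;0.7 0.4 0 0 1;0.7 0.4 0 0 1;0.7 0.4 0 0 1;0.7 0.4 0 0 1;0.7 0.4 0 0 1;0.7 0.4 0 0 1;0.7 0.4 0 0 1;0.6 0.4 0 0 1;0 0 0 0 1")

```text
time_s: 70.7
position: [0.549, 0.2449, 0.1804]
ee_rot: [1.799, 2.522, 0.016]
force: [0.0, 0.3, -2.2]
gripper_width: 0.181
```

```bash
python3 -c "
from h import *
go(*C,.2,18)"
```

```text
tool z [ 0.042 -0.017 -0.999]
now-yaw dx 0.65 dy 1.00 dz 0.52 spin 0.21
final-yaw dx 0.66 dy 0.99 dz 0.52 spin 0.21
at [0.549  0.2449 0.2129] yaw 19.03 F [ 0.02  0.29 -2.25] w 15.8 t 70.7 j [ 0.26  0.36 -0.98  1.59  0.35  1.33 -0.43]
```

Call:
play_rows(deltas="0.4 0.4 0 0 1;0.3 0.45 0 0 1;0 0 0.3 0 1;0 0 0.3 0 1;0 0 0.3 0 1;0 0 0 0 1;0 0 0 0 1")

```text
time_s: 71.4
position: [0.5614, 0.2674, 0.1534]
ee_rot: [1.8, 2.524, 0.009]
force: [-0.4, -0.2, -0.8]
gripper_width: 0.177
```

```bash
python3 -c "
from h import *
go(*C,.18,18)
st=robot.get_state();p=np.array(st['position'])+[0,0,ZB];z=R.from_rotvec(st['ee_rot']).as_matrix()[:,2];b=p+z*.067;print('lid edge centre',b,'err N,L mm',(C-b[:2])@N*1e3,(C-b[:2])@L*1e3)
im=snap('scene','s10.png');x,y,k=380,120,5
c=cv2.resize(im[y:y+120,x:x+110],(550,600),interpolation=cv2.INTER_CUBIC)
q=lambda P:((proj('scene',P)-[x,y]+.5)*k).astype(np.int32).reshape(-1,1,2)
t=np.linspace(0,2*np.pi,60)
cv2.polylines(c,[q([[C[0]+.067*np.cos(a),C[1]+.067*np.sin(a),.1] for a in t])],True,(0,255,0),1)
cv2.polylines(c,[q([[C[0]+.08*np.cos(a),C[1]+.08*np.sin(a),.07] for a in t])],True,(255,255,0),1)
cv2.polylines(c,[q([[C[0]+.078*np.cos(a),C[1]+.078*np.sin(a),b[2]] for a in t])],True,(0,0,255),1)
cv2.imwrite('pics/l1.png',c)"
```

```text
tool z [ 0.037 -0.019 -0.999]
now-yaw dx -0.04 dy 0.24 dz 0.24 spin 0.21
final-yaw dx -0.04 dy 0.24 dz 0.24 spin 0.21
at [0.5614 0.2674 0.1859] yaw 19.05 F [-0.37 -0.2  -0.76] w 15.4 t 71.4 j [ 0.19  0.43 -0.95  1.57  0.4   1.31 -0.48]
lid edge centre [0.56387294 0.2661232  0.11898183] err N,L mm 4.027100165734336 0.9803357896376133
```

View pics/l1.png

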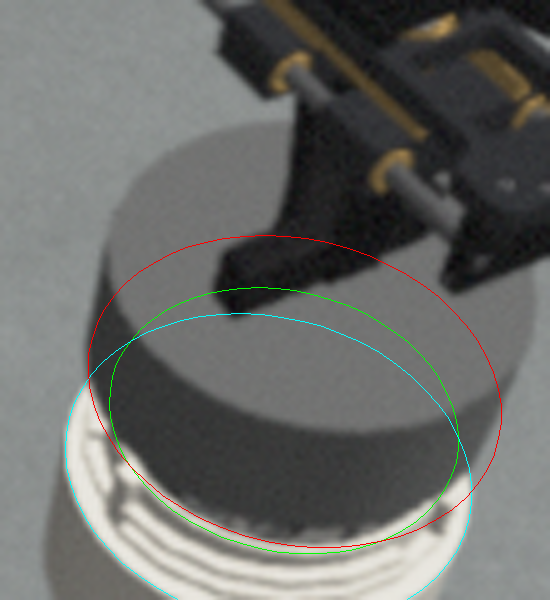

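Call:
play_rows(deltas="0.05 0.13 0 0.2 1;0 0 0 0 1;0 0 0.2 0 1;0 0 0.2 0 1;0 0 0.1 0 1;0 0 0.1 0 1;0 0 0.1 0 1")

```text
time_s: 72.15
position: [0.5656, 0.2693, 0.1357]
ee_rot: [1.824, 2.505, 0.012]
force: [-1.8, 2.6, 2.5]
gripper_width: 0.18
```

```bash
cat >> h.py <<'E'
def lid(d=.067):
    st=robot.get_state();p=np.array(st['position'])+[0,0,ZB];z=R.from_rotvec(st['ee_rot']).as_matrix()[:,2];b=p+z*d;print('lid edge z %.4f'%b[2],'err mm N %.1f L %.1f'%((C-b[:2])@N*1e3,(C-b[:2])@L*1e3),'err TCP mm x %.1f y %.1f'%tuple((C-p[:2])*1e3),'tip %.4f'%p[2],'yaw %.1f'%yaw(),'F',np.round(st['force'],1),'T',np.round(st['wrist_torque'],2),'tilt',z[:2].round(3),'w %.1f'%(st['gripper_width']*87),'j7 %.2f'%st['joints'][6],'t %.1f'%st['time_s'])
E
python3 -c "
from h import *
lid()"
```

```text
lid edge z 0.1012 err mm N -0.7 L 0.5 err TCP mm x 1.8 y -1.0 tip 0.1682 yaw 17.9 F [-1.8  2.6  2.5] T [ 0.42  0.08 -0.02] tilt [ 0.039 -0.019] w 15.7 j7 -0.51 t 72.2
```

Call:
play_rows(deltas="0 0 0 0 0.54;0 0 0 0 0.54;0 0 0 0 0.54;0 0 0.1 0 0.54;0 0 0.1 0 0.54;0 0 0.1 0 0.54;0 0 0 0 0.54")

```text
time_s: 72.85
position: [0.5667, 0.2694, 0.1283]
ee_rot: [1.824, 2.504, 0.014]
force: [0.6, -0.0, 0.0]
gripper_width: 0.228
```

```bash
python3 -c "
from h import *
lid()"
```

```text
lid edge z 0.0939 err mm N -1.8 L 0.7 err TCP mm x 0.7 y -1.1 tip 0.1608 yaw 17.9 F [ 0.6 -0.   0. ] T [-0.01 -0.11 -0.03] tilt [ 0.04  -0.018] w 19.8 j7 -0.52 t 72.8
```

Call:
play_rows(deltas="0 0 0 -1 0.54;0 0 0 -1 0.54;0 0 0 -1 0.54;0 0 0 -1 0.54;0 0 0 -1 0.54;0 0 0 -1 0.54")

```text
time_s: 73.45
position: [0.5689, 0.269, 0.1292]
ee_rot: [1.088, 2.896, -0.002]
force: [0.8, -0.2, 0.9]
gripper_width: 0.23
```

```bash
python3 -c "
from h import *
lid()"
```

```text
lid edge z 0.0948 err mm N -4.0 L 1.9 err TCP mm x -1.5 y -0.7 tip 0.1617 yaw 48.8 F [ 0.8 -0.2  0.9] T [ 0.12 -0.26 -0.28] tilt [ 0.044 -0.018] w 20.0 j7 -0.02 t 73.5
```

Call:
play_rows(deltas="0 0 0 -1 0.54;0 0 0 -1 0.54;0 0 0 -1 0.54;0 0 0 -1 0.54;0 0 0 -1 0.54;0 0 0 -1 0.54")

```text
time_s: 74.05
position: [0.5706, 0.269, 0.1308]
ee_rot: [0.275, 3.082, -0.018]
force: [0.2, 0.8, 0.4]
gripper_width: 0.228
```

```bash
python3 -c "
from h import *
lid()
im=snap('scene','s11.png');cv2.imwrite('pics/l2.png',cv2.resize(im[120:280,360:520],(500,500),interpolation=cv2.INTER_CUBIC))"
```

```text
lid edge z 0.0964 err mm N -5.8 L 2.3 err TCP mm x -3.2 y -0.7 tip 0.1633 yaw 79.8 F [0.2 0.8 0.4] T [ 0.27 -0.05 -0.32] tilt [ 0.046 -0.016] w 19.9 j7 0.47 t 74.0
```

View pics/l2.png

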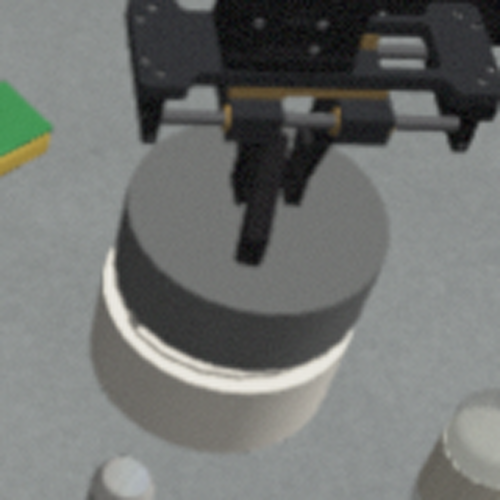

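Call:
play_rows(deltas="0.1 0 0.08 -1 0.54;0.03 0 0.03 -1 0.54;0.03 0 0 -1 0.54;0.03 0 0 -1 0.54")

```text
time_s: 74.5
position: [0.5702, 0.2689, 0.1314]
ee_rot: [-0.27, 3.078, -0.029]
force: [0.2, -0.3, 0.5]
gripper_width: 0.232
```

```bash
python3 -c "
from h import *
lid()"
```

```text
lid edge z 0.0970 err mm N -6.0 L 2.3 err TCP mm x -2.8 y -0.6 tip 0.1639 yaw 100.0 F [ 0.2 -0.3  0.5] T [ 0.13 -0.1   0.02] tilt [ 0.053 -0.014] w 20.2 j7 0.80 t 74.5
```

Call:
play_rows(deltas="0.03 0 0 -1 0.54;0 0 0 -1 0.54;0.03 0 0 -1 0.54;0 0 0 -1 0.54")

```text
time_s: 74.9
position: [0.5685, 0.2683, 0.1311]
ee_rot: [-0.812, 2.986, -0.044]
force: [0.3, 0.3, 0.3]
gripper_width: 0.226
```

```bash
cat >> h.py <<'E'
def lidscene(im):
    # lid: dark-grey top-disc centre near expected; report bar & skirt lower-edge row at lid centre column
    p=proj('scene',[[*C,.1565],[*C,.1305]]);print('home proj bar-top,lid-top',p.round(1).tolist())
E
python3 -c "
from h import *
lid()"
```

```text
lid edge z 0.0967 err mm N -4.1 L 2.4 err TCP mm x -1.1 y 0.0 tip 0.1636 yaw 120.4 F [0.3 0.3 0.3] T [ 0.13 -0.04  0.03] tilt [ 0.053 -0.015] w 19.7 j7 1.13 t 74.9
```

```bash
python3 -c "
from h import *
im=snap('scene','s12.png')
c=cv2.resize(im[130:270,370:510],(560,560),interpolation=cv2.INTER_CUBIC);c=cv2.convertScaleAbs(c,alpha=1.5)
k=4;x,y=370,130
q=lambda P:((proj('scene',P)-[x,y]+.5)*k).astype(np.int32).reshape(-1,1,2)
t=np.linspace(0,2*np.pi,60)
for e,col in((.0965,(0,0,255)),(.079,(0,255,0))):
    cv2.polylines(c,[q([[C[0]+.078*np.cos(a),C[1]+.078*np.sin(a),e] for a in t])],True,col,1)
cv2.imwrite('pics/l3.png',c)"
```

```text
(no output)
```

View pics/l3.png

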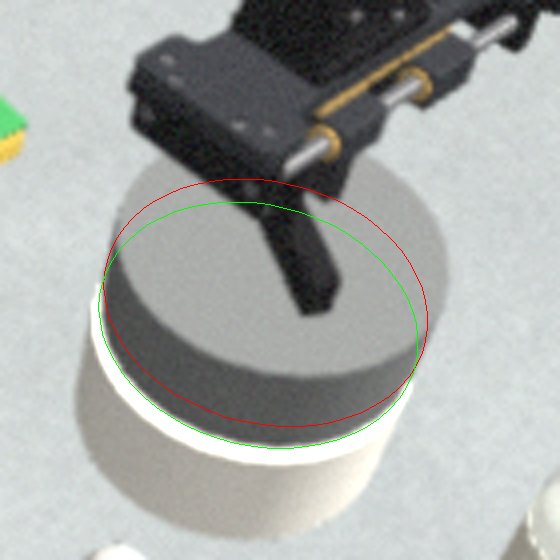

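```bash
python3 -c "
from h import *
P=onz('scene',[[370+300/4,130+300/4],[370+335/4,130+278/4],[370+318/4,130+289/4]],.160)[:,:2];print(P,np.linalg.norm(P-C,axis=1),np.degrees(np.arctan2(*(P-C)[:,::-1].T)))
lid()"
```

```text
[[0.62109869 0.25520372]
 [0.61117679 0.27464774]
 [0.61619204 0.26510616]] [0.05527261 0.04423462 0.04889646] [-13.70599591   8.25051568  -3.74513482]
lid edge z 0.0966 err mm N -4.1 L 2.5 err TCP mm x -1.2 y 0.1 tip 0.1635 yaw 120.7 F [-0.7 -0.4 -0.4] T [ 0.11 -0.05  0.01] tilt [ 0.053 -0.015] w 19.9 j7 1.14 t 75.0
```

Call:
play_rows(deltas="0 0 0 1 0.2;0 0 0 1 0.2;0 0 0 1 0.2;0 0 0 1 0.2;0 0 0 1 0.2;0 0 0 1 0.2;0 0 0 0.7 0.2;0 0 0 0 0.2;0.05 0 0.1 0 0.2;0.05 0 0.1 0 0.2")

```text
time_s: 75.95
position: [0.5658, 0.2682, 0.125]
ee_rot: [0.151, 3.086, -0.019]
force: [0.2, -0.5, -0.1]
gripper_width: 0.399
```

```bash
python3 -c "
from h import *
lid()"
```

```text
lid edge z 0.0906 err mm N -1.5 L 1.6 err TCP mm x 1.6 y 0.1 tip 0.1575 yaw 84.4 F [ 0.2 -0.5 -0.1] T [ 0.09 -0.11  0.01] tilt [ 0.052 -0.015] w 34.7 j7 0.56 t 76.0
```

Call:
play_rows(deltas="0 0 0.1 0 0.2;0 0 0.1 0 0.2;0 0 0.1 0 0.2;0 0 0.1 0 0.2;0 0 0 0 0.5;0 0 0 0 0.5;0 0 0 0 0.5")

```text
time_s: 76.65
position: [0.5658, 0.2678, 0.113]
ee_rot: [0.149, 3.087, -0.02]
force: [0.6, 0.4, -0.4]
gripper_width: 0.271
```

```bash
python3 -c "
from h import *
lid()"
```

```text
lid edge z 0.0786 err mm N -1.2 L 2.0 err TCP mm x 1.6 y 0.5 tip 0.1455 yaw 84.5 F [ 0.6  0.4 -0.4] T [ 0.1  -0.07 -0.04] tilt [ 0.05  -0.015] w 23.5 j7 0.55 t 76.7
```

Call:
play_rows(deltas="0 0 0 1 0.5;0 0 0 1 0.5;0 0 0 1 0.5;0 0 0 1 0.5;0 0 0 1 0.5;0 0 0 1 0.5;0 0 0 1 0.5;0 0 0 1 0.5")

```text
time_s: 77.45
position: [0.5655, 0.2679, 0.113]
ee_rot: [1.232, 2.834, 0.01]
force: [-0.2, 0.3, -1.8]
gripper_width: 0.252
```

```bash
python3 -c "
from h import *
lid()"
```

```text
lid edge z 0.0786 err mm N -0.9 L 1.7 err TCP mm x 1.9 y 0.4 tip 0.1455 yaw 43.0 F [-0.2  0.3 -1.8] T [0.16 0.02 0.06] tilt [ 0.049 -0.014] w 21.9 j7 -0.11 t 77.5
```

Call:
play_rows(deltas="0 0 0 1 0.5;0 0 0.05 1 0.5;0 0 0 1 0.5;0 0 0.05 1 0.5;0 0 0 1 0.5;0 0 0 1 0.5;0 0 0 1 0.5;0 0 0 1 0.5")

```text
time_s: 78.25
position: [0.5663, 0.2702, 0.112]
ee_rot: [2.16, 2.217, 0.044]
force: [0.8, 0.5, -1.4]
gripper_width: 0.249
```

```bash
python3 -c "
from h import *
lid()"
```

```text
lid edge z 0.0776 err mm N -2.7 L -0.3 err TCP mm x 1.1 y -1.9 tip 0.1445 yaw 1.5 F [ 0.8  0.5 -1.4] T [-0.08 -0.05  0.04] tilt [ 0.053 -0.012] w 21.7 j7 -0.78 t 78.2
```

Call:
play_rows(deltas="0 0 0.05 1 0.5;0 0 0 1 0.5;0 0 0.05 1 0.5;0 0 0 1 0.5;0 0 0 1 0.5")

```text
time_s: 78.75
position: [0.5679, 0.2711, 0.1107]
ee_rot: [2.609, 1.678, 0.065]
force: [-0.9, 1.0, -3.9]
gripper_width: 0.248
```

```bash
python3 -c "
from h import *
lid()"
```

```text
lid edge z 0.0763 err mm N -4.7 L -0.7 err TCP mm x -0.5 y -2.8 tip 0.1432 yaw -24.5 F [-0.9  1.  -3.9] T [ 0.28 -0.06  0.22] tilt [ 0.056 -0.01 ] w 21.6 j7 -1.20 t 78.8
```

Call:
play_rows(deltas="0 0 0 0.7 0.5;0 0 0 0.7 0.5;0 0 0 0.7 0.5")

```text
time_s: 79.05
position: [0.5686, 0.2718, 0.1105]
ee_rot: [2.758, 1.427, 0.074]
force: [2.9, -1.7, -1.6]
gripper_width: 0.255
```

```bash
python3 -c "
from h import *
lid()"
```

```text
lid edge z 0.0761 err mm N -5.7 L -1.2 err TCP mm x -1.2 y -3.5 tip 0.1430 yaw -35.3 F [ 2.9 -1.7 -1.6] T [-0.46 -0.44  1.7 ] tilt [ 0.059 -0.01 ] w 22.2 j7 -1.38 t 79.0
```

Call:
play_rows(deltas="0 0 0 0.6 0.5;0 0 0 0.6 0.5")

```text
time_s: 79.25
position: [0.569, 0.2723, 0.1106]
ee_rot: [2.827, 1.286, 0.08]
force: [3.6, -0.1, -2.8]
gripper_width: 0.272
```

```bash
python3 -c "
from h import *
lid()"
```

```text
lid edge z 0.0762 err mm N -6.4 L -1.3 err TCP mm x -1.6 y -4.0 tip 0.1431 yaw -41.1 F [ 3.6 -0.1 -2.8] T [-0.15 -0.57  2.65] tilt [ 0.061 -0.011] w 23.7 j7 -1.48 t 79.2
```

Call:
play_rows(deltas="0 0 0 -0.6 0.3;0 0 0 -0.6 0.2;0 0 0 0 0.2;0 0 -0.4 0 0.2;0 0 -0.7 0 0.2;0 0 -0.8 0 0.2;0 0 -0.8 0 0.2;0 0 -0.6 0 0.2;0 0 0 0 0.2")

```text
time_s: 80.15
position: [0.5633, 0.2751, 0.1997]
ee_rot: [2.756, 1.428, 0.081]
force: [0.1, 0.4, 0.4]
gripper_width: 0.397
```

```bash
python3 -c "
from h import *
lid();go(.42,.10,.22,-30)"
```

```text
lid edge z 0.1653 err mm N -2.1 L -5.9 err TCP mm x 4.1 y -6.8 tip 0.2322 yaw -35.3 F [0.1 0.4 0.4] T [-0.02  0.02  0.03] tilt [ 0.063 -0.009] w 34.5 j7 -1.34 t 80.2
tool z [ 0.063 -0.009 -0.998]
now-yaw dx -9.03 dy -0.64 dz 0.49 spin -1.05
final-yaw dx -8.93 dy -1.46 dz 0.49 spin -1.05
at [0.5633 0.2751 0.2322] yaw -35.27 F [0.1  0.37 0.43] w 34.5 t 80.2 j [ 0.04  0.32 -0.74  1.53  0.27  1.33 -1.34]
```

Call:
play_rows(deltas="-0.6 0 -0.2 0 0.2;-0.8 0 0 0 0.2;-0.8 0 0 0 0.2;-0.8 0 0 0 0.2;-0.8 0 0 0 0.2;-0.8 0 0 0 0.2;-0.8 0 0 0 0.2;-0.8 0 0 0 0.2;-0.8 0 0 0 0.2;-0.5 0 0 0 0.2;0 0 0 0 0.2;0 0 0 0 0.2")

```text
time_s: 81.35
position: [0.4475, 0.1152, 0.1924]
ee_rot: [2.764, 1.418, 0.071]
force: [-0.6, 0.6, 1.4]
gripper_width: 0.401
```

```bash
python3 -c "
from h import *
im=snap('scene','s13.png');tp=snap('top','t13.png')
x,y,k=370,140,4
c=cv2.resize(im[y:y+130,x:x+130],(520,520),interpolation=cv2.INTER_CUBIC)
q=lambda P:((proj('scene',P)-[x,y]+.5)*k).astype(np.int32).reshape(-1,1,2)
t=np.linspace(0,2*np.pi,60)
for r,e,col in((.078,.0735,(0,255,0)),(.078,.0795,(0,0,255))):
    cv2.polylines(c,[q([[C[0]+r*np.cos(a),C[1]+r*np.sin(a),e] for a in t[t>-1]])],True,col,1)
o=np.zeros((520,800,3),np.uint8);o[:,:520]=c;o[:210,520:]=cv2.resize(im,(280,210));o[210:420,520:]=cv2.resize(tp,(280,210))
cv2.imwrite('pics/l4.png',o)
# skirt lower edge along the image column of the tub axis: grey->white transition
u,v=proj('scene',[[*C,.0735]])[0]
# nearest-camera point of lid edge
cam=ray('scene',[[320,240]])[0]; n=(cam[:2]-C);n/=np.linalg.norm(n)
for zz in(.070,.0735,.0765,.0795,.085): print(zz,proj('scene',[[*(C+n*.078),zz]]).round(2))
cc=int(round(proj('scene',[[*(C+n*.078),.0735]])[0][0])); print(cc,im[235:262,cc].max(1).tolist())
"
```

```text
0.07 [[423.17 241.86]]
0.0735 [[423.52 240.81]]
0.0765 [[423.81 239.9 ]]
0.0795 [[424.11 238.99]]
0.085 [[424.66 237.31]]
424 [55, 57, 58, 57, 69, 137, 207, 220, 182, 128, 114, 113, 113, 117, 113, 111, 115, 114, 113, 116, 116, 112, 112, 114, 114, 116, 116]
```

View pics/l4.png

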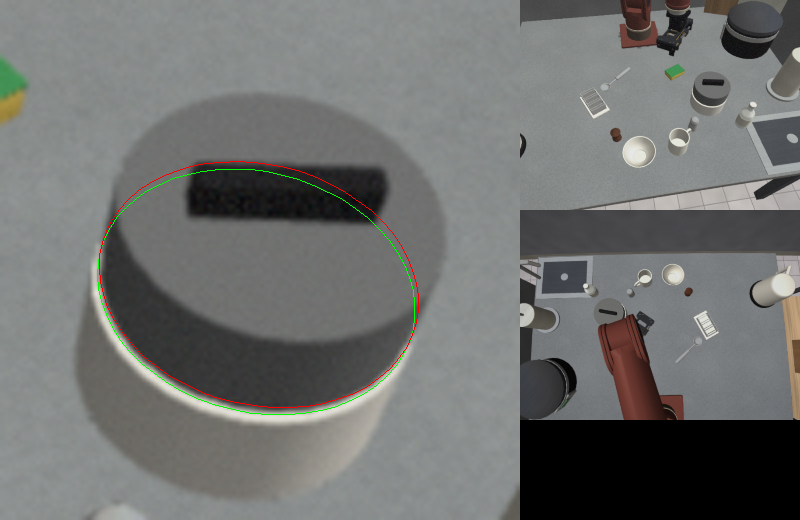

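```bash
python3 -c "
from h import *
f=lambda u,v:[370+u/4-.5,140+v/4-.5]
P=onz('scene',[f(190,166),f(386,170),f(191,190),f(384,195)],.1565)[:,:2]
for i in(0,2): d=P[i+1]-P[i];print(np.degrees(np.arctan2(d[1],d[0])),np.linalg.norm(d))
im=cv2.imread('pics/s13.png').max(2).astype(float)
# skirt/shoulder transition along several azimuths
cam=ray('scene',[[320,240]])[0];a0=np.arctan2(*(cam[:2]-C)[::-1])
zs=np.arange(.060,.095,.0005)
for da in(-50,-35,-20,0,20,35,50):
    a=a0+np.radians(da);P=[[C[0]+.078*np.cos(a),C[1]+.078*np.sin(a),z] for z in zs];p=proj('scene',P).astype(np.float32)
    v=cv2.remap(im.astype(np.float32),p[:,:1],p[:,1:],cv2.INTER_LINEAR)[:,0]
    i=np.argmax(v[:-1]-0>0) ; g=np.gradient(v); j=np.argmin(g); print(da,'edge z',zs[j].round(4),v[::10].round())
"
```

```text
79.69997685005438 0.09046125676736153
79.30410797903001 0.08813662440726303
-50 edge z 0.0795 [116. 169. 213. 170. 103.  60.  53.]
-35 edge z 0.0765 [108. 150. 210. 157.  69.  55.  53.]
-20 edge z 0.0755 [107. 147. 216. 161.  64.  55.  55.]
0 edge z 0.0765 [114. 149. 217. 171.  66.  59.  57.]
20 edge z 0.0765 [117. 150. 216. 170.  63.  57.  58.]
35 edge z 0.0775 [134. 169. 213. 179.  88.  67.  67.]
50 edge z 0.0755 [161. 193. 218. 192. 113.  79.  78.]
```

```bash
python3 -c "
from h import *
cam=ray('scene',[[320,240]])[0];a0=np.arctan2(*(cam[:2]-C)[::-1]);zs=np.arange(.055,.1,.0005)
for fn in('s12','s13'):
    im=cv2.imread(f'pics/{fn}.png').max(2).astype(np.float32);r=[];h=[]
    for da in(-35,-20,-10,0,10,20,35):
        a=a0+np.radians(da);P=[[C[0]+.078*np.cos(a),C[1]+.078*np.sin(a),z] for z in zs];p=proj('scene',P).astype(np.float32)
        v=cv2.remap(im,p[:,:1],p[:,1:],cv2.INTER_CUBIC)[:,0];j=np.argmin(np.gradient(v));r.append(zs[j])
        zt=np.arange(.115,.155,.0005);p=proj('scene',[[C[0]+.078*np.cos(a),C[1]+.078*np.sin(a),z] for z in zt]).astype(np.float32)
        v=cv2.remap(im,p[:,:1],p[:,1:],cv2.INTER_CUBIC)[:,0];h.append(zt[np.argmax(np.gradient(v))])
    print(fn,'edge',np.round(r,4),'top',np.round(h,4),np.median(r),np.median(h))
m=(cv2.imread('pics/s12.png').max(2)<45).astype(np.uint8)
"
```

```text
s12 edge [0.0805 0.079  0.0805 0.0795 0.0795 0.08   0.0785] top [0.136  0.135  0.1365 0.1355 0.135  0.134  0.1345] 0.07950000000000002 0.135
s13 edge [0.0745 0.076  0.0745 0.0765 0.075  0.0765 0.0755] top [0.1305 0.132  0.131  0.13   0.132  0.131  0.1315] 0.07550000000000001 0.131
```

```bash
python3 -c "
from h import *
print(robot.sign_off())"
```

```text
the job is handed in; nothing more can be done
None
```

I moved all four plates from the rack into the tub, one per slot. The lid then went on, was turned back until it dropped into the thread, and was screwed forward to its stop. I handed the job in at about 81 s.

**Plates:** In slots 0, 1 and 2 the plate's lower edge reached 11.9 mm against the 12 mm floor, with 27–31 N pushing back. The plate in slot 3 stopped at the right height with almost no force showing. Closed fingers pressed on its top then met it at 122 mm, which is home. The picture taken before the lid went on shows all four in place.

**Lid:** It had been knocked aside, so I measured it again before gripping it. Turning clockwise, the wrist torque rose from 0.2 to 2.65 N m at the stop. The final picture puts the lid's top at 131 mm (home is 130.5). Its lower edge reads about 75.5 mm (home is 73.5), so those two readings disagree by about 1.5 mm. That is within the camera calibration. I estimate the lid turned about 1.68 rad from where it dropped, give or take 5 degrees, just under the 1.7 to 1.85 rad you gave.

**Problems along the way:**
- **First grasp:** it missed because the reported tool height read about 32 mm too low. I found the offset by touch and corrected for it.
- **Tool tilt:** the tool tilted by as much as 4 degrees during the run. I pushed it straight once against a plate in the rack, and it was still 3.6 degrees off at the end.

The other things on the counter look undisturbed in the final pictures. I checked that by eye only.

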